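Load and start the film coater

ROBOT

A 6-joint arm with a two-finger parallel gripper is mounted at the origin on the work surface. World frame = base frame: x ahead of the robot, y to its left, z up, the work surface at z = 0. Lengths are in mm, angles in rad, forces in N, time in s.
With the tool pointing down it reaches from about 350 to 875 mm from the base axis. Payload 4.2 kg.
Tool frame: the origin (TCP) lies midway between the tips of the shut fingers; the grasp point (between the pads) lies 19 mm behind it; z points along the fingers, y is the line along which they close (so a half turn about z gives the same grasp; the last joint's range is limited). The gripper opens to 85 mm and grips with 20 to 120 N. Pads are 22 mm wide; open, the fingers measure 114 mm over their backs; the gripper's body (76 mm by 85 mm) begins 54 mm behind the grasp point. The pads swing forward as they close: fully open they stand 13 mm farther back than shut.
Start: joints at [1.572, 0.385, 0.008, 0, -1.194, -0.259], TCP at [159.314, 604.333, 231.312] pointing down, gripper open.
Joint ranges: [-3.14, 3.14], [-1.21, 2.06], [-1.07, 1.41], [-3.16, 2.05], [-2.99, -0.16], [-3.1, 3.1]. Speed limits (rad/s): [2.79, 2.79, 3.14, 3.14, 3.14, 3.14].

INTERFACE

Orientations are given as a unit quaternion [x, y, z, w].
In Python, from bench import read_state, get_image, job_done gives the robot as it stands.
- The arm moves only by the tool servo_tool, never from a script. Its arguments are lists of equal length, an entry for each row: "rotation": the turn, a rotation vector about the world's x, y, z scaled (see below), a list of three; "slide": the shift along the world's x, y, z scaled (see below), a list of three; "grip": the opening, from -1 (shut) to 1 (fully open). In form: {"rotation": [[rx, ry, rz], ...], "slide": [[tx, ty, tz], ...], "grip": [grip, ...]}. A call has 1 to 8 rows; each row is the pose to reach, as a shift and turn from the pose commanded when the call began, turning the shorter way round; what a row does not reach only later rows make up. The controller multiplies each number of a shift by 0.2 m and each number of a turn by 360 degrees. A row lasts 1/8 s, in which the tool goes at most 62.5 mm and 10.7 degrees, less where a joint would pass 70% of its speed; a pose out of reach is approached as far as the arm can. A call with a number of a shift or a turn outside -1 to 1 is refused whole. A call with a gripper value outside its range is refused whole. The fingers move at their own pace and stop on an object; the grip force is fixed at half the most. Time passes only in rows, so rows that repeat a pose let the fingers close. It gives the time, the measured TCP pose, the force, the opening and the grip force at its end, in the units of the state.
- read_state(): the state, without advancing time (a new reading comes with each control period).
- get_image(name): name is "side" or "top"; returns a dict with "image" (384x512x3 uint8, red, green, blue), "depth" (384x512 float32, mm along the optical axis (not along the pixel's ray), 0 where there is no reading), "camera_matrix" (3x3 intrinsics, pixels), "k1" (the pictures are not rectified: a ray, as slopes to the right and down, at radius r is drawn at 1 + k1 r^2 times it, then the intrinsics apply), "rvec" (rotation vector, rad) and "tvec" (3), from world to camera coordinates, as OpenCV has them. Camera axes: x right, y down, z forward; pixel columns grow to the right and rows downward; lengths in mm; the calibration is good to about 2 mm. A picture is of the moment at which its call begins.
- job_done(): hands the job in; it is judged then, once.
The state is a dict: "clock": time; "joints": joint angles; "joint_vel": joint speeds; "joint_efforts": joint torques, N m; "position": TCP position; "ee_rot": TCP orientation; "contact_force": force on the tool from outside, world axes, zero at the start; "wrist_torque": the same for the moment, N m; "gripper_width": finger opening in mm; "grasp_force": force on a finger pad.
Only numpy, scipy, OpenCV 4.12 (cv2) and the standard library are available. Lean on these libraries where they do the work, as an engineer would, in place of code of your own. Each camera call takes 0.05 s, during which the arm holds its last target. There are 200 camera calls.

TASK

Load the film coater for a run: put every aluminium casting block from the white tray flat on its own painted pad on the glass bed, centred and square with the outline (long side along the pad's long side), white film with the red dot facing up, turning over those that lie film down. Then lower the square applicator bar into the two slotted brackets so that both axle ends rest on the bottom of their slots, and last press the green start button fully down and let go; everything must still be in place at the end. Do not disturb the white bottle, the beaker and the glass dish standing behind.

Things in the scene. Friction and masses are not known exactly. Their poses are not given: they have to be found in the camera images.
- block_a_mid (a point): casting block, a solid aluminium block 60 mm (its x) by 48 mm (its y) by 36 mm (its z), about 0.26 kg; all look alike. The face on its +z side carries the white film (54 x 42 mm) with a red dot 10 mm across in one corner; the opposite face (-z) is black. The point is the middle of the block, 18 mm from either face. It lies in the tray at the start, film up or film down. Absent in some starts
- block_b_mid (a point): casting block, a solid aluminium block 60 mm (its x) by 48 mm (its y) by 36 mm (its z), about 0.26 kg; all look alike. The face on its +z side carries the white film (54 x 42 mm) with a red dot 10 mm across in one corner; the opposite face (-z) is black. The point is the middle of the block, 18 mm from either face. It lies in the tray at the start, film up or film down. Absent in some starts
- block_c_mid (a point): casting block, a solid aluminium block 60 mm (its x) by 48 mm (its y) by 36 mm (its z), about 0.26 kg; all look alike. The face on its +z side carries the white film (54 x 42 mm) with a red dot 10 mm across in one corner; the opposite face (-z) is black. The point is the middle of the block, 18 mm from either face. It lies in the tray at the start, film up or film down. Absent in some starts
- block_d_mid (a point): casting block, a solid aluminium block 60 mm (its x) by 48 mm (its y) by 36 mm (its z), about 0.26 kg; all look alike. The face on its +z side carries the white film (54 x 42 mm) with a red dot 10 mm across in one corner; the opposite face (-z) is black. The point is the middle of the block, 18 mm from either face. It lies in the tray at the start, film up or film down. Absent in some starts
- pad0 (a point): middle of one of four painted pads on the coater's glass bed (dark rectangle with a white outline, 72 mm along x by 60 mm along y, flush with the glass); the point is on the glass surface, about 58 mm above the table. x, y, z are the coater's axes: the four pads lie in a row along y, 92 mm apart; z is up. Any block may go on any pad
- pad1 (a point): middle of one of four painted pads on the coater's glass bed (dark rectangle with a white outline, 72 mm along x by 60 mm along y, flush with the glass); the point is on the glass surface, about 58 mm above the table. x, y, z are the coater's axes: the four pads lie in a row along y, 92 mm apart; z is up. Any block may go on any pad
- pad2 (a point): middle of one of four painted pads on the coater's glass bed (dark rectangle with a white outline, 72 mm along x by 60 mm along y, flush with the glass); the point is on the glass surface, about 58 mm above the table. x, y, z are the coater's axes: the four pads lie in a row along y, 92 mm apart; z is up. Any block may go on any pad
- pad3 (a point): middle of one of four painted pads on the coater's glass bed (dark rectangle with a white outline, 72 mm along x by 60 mm along y, flush with the glass); the point is on the glass surface, about 58 mm above the table. x, y, z are the coater's axes: the four pads lie in a row along y, 92 mm apart; z is up. Any block may go on any pad
- bar_mid (a point): middle of the film applicator bar: square steel bar 130 mm long (its y) with a section of 26 x 26 mm (its x and z) and blue ends, all four long sides alike; from each end an axle journal 10 mm thick sticks out on the centre line, to 102 mm from the middle. 0.35 kg. It lies in the tray at the start
- bar_p (a point): point on the bar's centre line, in the middle of the journal at its +y end, 85 mm from the bar's middle
- bar_n (a point): point on the bar's centre line, in the middle of the journal at its -y end, 85 mm from the bar's middle
- slot_l (a point): left (+y) of the two aluminium slotted brackets near the far edge of the bed, 170 mm apart along the coater's y, 12 mm thick (y). Its slot, open upward, is 14 mm wide (x) with a flared mouth that ends 30 mm above this point. The point is where the axle's centre line lies, mid-way through the bracket, when the axle rests on the slot's bottom: 21 mm above the glass. Axes as for the pads
- slot_r (a point): right (-y) of the two aluminium slotted brackets near the far edge of the bed, 170 mm apart along the coater's y, 12 mm thick (y). Its slot, open upward, is 14 mm wide (x) with a flared mouth that ends 30 mm above this point. The point is where the axle's centre line lies, mid-way through the bracket, when the axle rests on the slot's bottom: 21 mm above the glass. Axes as for the pads
- start_top (a point): middle of the top of the round green start button, 30 mm across, on the grey panel at the coater's right (-y) end; it is pressed straight down
- start (a joint): travel of the start button: 0 out, 0.006 m fully down; a spring pushes it back (about 5 N when fully down)
- tray: shallow white tray 300 mm (x) by 340 mm (y), rim 14 mm high, floor 4 mm thick, fixed; origin under its middle at table height
- wash_bottle: white bottle 66 mm across, 180 mm tall, red cap, stands behind the coater; bystander; origin at the middle of its foot
- beaker: glass beaker 70 mm across, 90 mm tall, behind the coater; bystander; origin at the middle of its foot
- dish: shallow glass dish 90 mm across, 16 mm tall, behind the tray; bystander; origin at the middle of its foot
Things that resemble listed ones, but are neither listed nor needed, are in the scene too. What is shaped like the part that bears block_a_mid but pink, purple or yellow is not meant.

How it is judged (in metres and radians):
On the way, in this order (a step that is already met when the one before it is completed fails the run):
1. every block lies film up on its own pad, let go (angle between each of block_a_mid, block_b_mid, block_c_mid, block_d_mid's own z axis and vertical below 0.08 rad and ((horizontal distance between block_a_mid and pad0 below 0.009 m and z of block_a_mid in the frame of pad0 between 0.015 and 0.021 m and angle between the x axis of block_a_mid and the x axis of pad0, either way round below 0.17 rad) or (horizontal distance between block_a_mid and pad1 below 0.009 m and z of block_a_mid in the frame of pad1 between 0.015 and 0.021 m and angle between the x axis of block_a_mid and the x axis of pad1, either way round below 0.17 rad) or (horizontal distance between block_a_mid and pad2 below 0.009 m and z of block_a_mid in the frame of pad2 between 0.015 and 0.021 m and angle between the x axis of block_a_mid and the x axis of pad2, either way round below 0.17 rad) or (horizontal distance between block_a_mid and pad3 below 0.009 m and z of block_a_mid in the frame of pad3 between 0.015 and 0.021 m and angle between the x axis of block_a_mid and the x axis of pad3, either way round below 0.17 rad)) and ((horizontal distance between block_b_mid and pad0 below 0.009 m and z of block_b_mid in the frame of pad0 between 0.015 and 0.021 m and angle between the x axis of block_b_mid and the x axis of pad0, either way round below 0.17 rad) or (horizontal distance between block_b_mid and pad1 below 0.009 m and z of block_b_mid in the frame of pad1 between 0.015 and 0.021 m and angle between the x axis of block_b_mid and the x axis of pad1, either way round below 0.17 rad) or (horizontal distance between block_b_mid and pad2 below 0.009 m and z of block_b_mid in the frame of pad2 between 0.015 and 0.021 m and angle between the x axis of block_b_mid and the x axis of pad2, either way round below 0.17 rad) or (horizontal distance between block_b_mid and pad3 below 0.009 m and z of block_b_mid in the frame of pad3 between 0.015 and 0.021 m and angle between the x axis of block_b_mid and the x axis of pad3, either way round below 0.17 rad)) and ((horizontal distance between block_c_mid and pad0 below 0.009 m and z of block_c_mid in the frame of pad0 between 0.015 and 0.021 m and angle between the x axis of block_c_mid and the x axis of pad0, either way round below 0.17 rad) or (horizontal distance between block_c_mid and pad1 below 0.009 m and z of block_c_mid in the frame of pad1 between 0.015 and 0.021 m and angle between the x axis of block_c_mid and the x axis of pad1, either way round below 0.17 rad) or (horizontal distance between block_c_mid and pad2 below 0.009 m and z of block_c_mid in the frame of pad2 between 0.015 and 0.021 m and angle between the x axis of block_c_mid and the x axis of pad2, either way round below 0.17 rad) or (horizontal distance between block_c_mid and pad3 below 0.009 m and z of block_c_mid in the frame of pad3 between 0.015 and 0.021 m and angle between the x axis of block_c_mid and the x axis of pad3, either way round below 0.17 rad)) and ((horizontal distance between block_d_mid and pad0 below 0.009 m and z of block_d_mid in the frame of pad0 between 0.015 and 0.021 m and angle between the x axis of block_d_mid and the x axis of pad0, either way round below 0.17 rad) or (horizontal distance between block_d_mid and pad1 below 0.009 m and z of block_d_mid in the frame of pad1 between 0.015 and 0.021 m and angle between the x axis of block_d_mid and the x axis of pad1, either way round below 0.17 rad) or (horizontal distance between block_d_mid and pad2 below 0.009 m and z of block_d_mid in the frame of pad2 between 0.015 and 0.021 m and angle between the x axis of block_d_mid and the x axis of pad2, either way round below 0.17 rad) or (horizontal distance between block_d_mid and pad3 below 0.009 m and z of block_d_mid in the frame of pad3 between 0.015 and 0.021 m and angle between the x axis of block_d_mid and the x axis of pad3, either way round below 0.17 rad)) and contact force between the fingers and block_a below 0.05 N and contact force between the fingers and block_b below 0.05 N and contact force between the fingers and block_c below 0.05 N and contact force between the fingers and block_d below 0.05 N), for 0.2 s.
2. the bar rests on the bottom of both slots, let go (((z of bar_p in the frame of slot_l between -0.003 and 0.0025 m and x of bar_p in the frame of slot_l between -0.005 and 0.005 m and y of bar_p in the frame of slot_l between -0.014 and 0.014 m and z of bar_n in the frame of slot_r between -0.003 and 0.0025 m and x of bar_n in the frame of slot_r between -0.005 and 0.005 m and y of bar_n in the frame of slot_r between -0.014 and 0.014 m) or (z of bar_p in the frame of slot_r between -0.003 and 0.0025 m and x of bar_p in the frame of slot_r between -0.005 and 0.005 m and y of bar_p in the frame of slot_r between -0.014 and 0.014 m and z of bar_n in the frame of slot_l between -0.003 and 0.0025 m and x of bar_n in the frame of slot_l between -0.005 and 0.005 m and y of bar_n in the frame of slot_l between -0.014 and 0.014 m)) and contact force between the fingers and bar below 0.05 N), for 0.2 s.
3. the start button is pressed down (value of joint start above 0.0045 m), for 0.05 s.
At the end, for the whole second after the job is handed in: Each block lies flat film up on its own pad: centre within 9 mm, long side within 0.17 rad, tilt under 0.08 rad. Both journals within 2.5 mm of the slot bottoms. Button pressed at least 4.5 mm after that, and out again. All at rest (angle between each of block_a_mid, block_b_mid, block_c_mid, block_d_mid's own z axis and vertical below 0.08 rad and ((horizontal distance between block_a_mid and pad0 below 0.009 m and z of block_a_mid in the frame of pad0 between 0.015 and 0.021 m and angle between the x axis of block_a_mid and the x axis of pad0, either way round below 0.17 rad) or (horizontal distance between block_a_mid and pad1 below 0.009 m and z of block_a_mid in the frame of pad1 between 0.015 and 0.021 m and angle between the x axis of block_a_mid and the x axis of pad1, either way round below 0.17 rad) or (horizontal distance between block_a_mid and pad2 below 0.009 m and z of block_a_mid in the frame of pad2 between 0.015 and 0.021 m and angle between the x axis of block_a_mid and the x axis of pad2, either way round below 0.17 rad) or (horizontal distance between block_a_mid and pad3 below 0.009 m and z of block_a_mid in the frame of pad3 between 0.015 and 0.021 m and angle between the x axis of block_a_mid and the x axis of pad3, either way round below 0.17 rad)) and ((horizontal distance between block_b_mid and pad0 below 0.009 m and z of block_b_mid in the frame of pad0 between 0.015 and 0.021 m and angle between the x axis of block_b_mid and the x axis of pad0, either way round below 0.17 rad) or (horizontal distance between block_b_mid and pad1 below 0.009 m and z of block_b_mid in the frame of pad1 between 0.015 and 0.021 m and angle between the x axis of block_b_mid and the x axis of pad1, either way round below 0.17 rad) or (horizontal distance between block_b_mid and pad2 below 0.009 m and z of block_b_mid in the frame of pad2 between 0.015 and 0.021 m and angle between the x axis of block_b_mid and the x axis of pad2, either way round below 0.17 rad) or (horizontal distance between block_b_mid and pad3 below 0.009 m and z of block_b_mid in the frame of pad3 between 0.015 and 0.021 m and angle between the x axis of block_b_mid and the x axis of pad3, either way round below 0.17 rad)) and ((horizontal distance between block_c_mid and pad0 below 0.009 m and z of block_c_mid in the frame of pad0 between 0.015 and 0.021 m and angle between the x axis of block_c_mid and the x axis of pad0, either way round below 0.17 rad) or (horizontal distance between block_c_mid and pad1 below 0.009 m and z of block_c_mid in the frame of pad1 between 0.015 and 0.021 m and angle between the x axis of block_c_mid and the x axis of pad1, either way round below 0.17 rad) or (horizontal distance between block_c_mid and pad2 below 0.009 m and z of block_c_mid in the frame of pad2 between 0.015 and 0.021 m and angle between the x axis of block_c_mid and the x axis of pad2, either way round below 0.17 rad) or (horizontal distance between block_c_mid and pad3 below 0.009 m and z of block_c_mid in the frame of pad3 between 0.015 and 0.021 m and angle between the x axis of block_c_mid and the x axis of pad3, either way round below 0.17 rad)) and ((horizontal distance between block_d_mid and pad0 below 0.009 m and z of block_d_mid in the frame of pad0 between 0.015 and 0.021 m and angle between the x axis of block_d_mid and the x axis of pad0, either way round below 0.17 rad) or (horizontal distance between block_d_mid and pad1 below 0.009 m and z of block_d_mid in the frame of pad1 between 0.015 and 0.021 m and angle between the x axis of block_d_mid and the x axis of pad1, either way round below 0.17 rad) or (horizontal distance between block_d_mid and pad2 below 0.009 m and z of block_d_mid in the frame of pad2 between 0.015 and 0.021 m and angle between the x axis of block_d_mid and the x axis of pad2, either way round below 0.17 rad) or (horizontal distance between block_d_mid and pad3 below 0.009 m and z of block_d_mid in the frame of pad3 between 0.015 and 0.021 m and angle between the x axis of block_d_mid and the x axis of pad3, either way round below 0.17 rad)) and ((z of bar_p in the frame of slot_l between -0.003 and 0.0025 m and x of bar_p in the frame of slot_l between -0.005 and 0.005 m and y of bar_p in the frame of slot_l between -0.014 and 0.014 m and z of bar_n in the frame of slot_r between -0.003 and 0.0025 m and x of bar_n in the frame of slot_r between -0.005 and 0.005 m and y of bar_n in the frame of slot_r between -0.014 and 0.014 m) or (z of bar_p in the frame of slot_r between -0.003 and 0.0025 m and x of bar_p in the frame of slot_r between -0.005 and 0.005 m and y of bar_p in the frame of slot_r between -0.014 and 0.014 m and z of bar_n in the frame of slot_l between -0.003 and 0.0025 m and x of bar_n in the frame of slot_l between -0.005 and 0.005 m and y of bar_n in the frame of slot_l between -0.014 and 0.014 m)) and value of joint start below 0.002 m and linear speed of each of bar, block_a, block_b, block_c, block_d below 0.02 m/s); the robot touches nothing.
It fails at once if the wash_bottle behind the coater or tray is disturbed (moved more than 40 mm) (distance of wash_bottle from where it was at the start of the episode above 0.04 m).
It fails at once if the beaker behind the coater or tray is disturbed (moved more than 40 mm) (distance of beaker from where it was at the start of the episode above 0.04 m).
It fails at once if the dish behind the coater or tray is disturbed (moved more than 40 mm) (distance of dish from where it was at the start of the episode above 0.04 m).
Of block_b, block_c, block_d only 2 to 3 are there at a start; the rules pass over those that are not, and their reading is None.
At some moment in a run one of block_a, block_b, block_c, block_d may be knocked a few centimetres aside while the robot is not near it.
Once in a run the grip may slacken for a moment while it holds something.
It also fails if it takes over 210 s, if anything falls off the work surface, if the arm or the gripper's body presses on something with over 40 N, if the wrist force passes 120 N, or if a joint passes its speed limit or range.

## Working session

There is one attempt and no reset: what is moved stays moved. The work goes in short steps, Python scripts to look and compute and a tool call to move; the robot and the scene stay as the last step left them, time stands still between calls to the robot, and variables do not carry over. Pictures are saved under pics/ and viewed, at most 14 in all, crops included, and the job is handed in when it is done.

Besides the shell and the picture viewer there is one more tool, called after "Request:" as name(argument=value, ...), one argument or row to a line, values as JSON. servo_tool: Moves the arm, as the interface text tells. Shifts and turns lie within -1 to 1; 1 stands for 0.2 m of shift or 360 degrees of turn. Its arguments: {"type":"object","properties":{"rotation":{"type":"array","items":{"type":"array","items":{"type":"number","minimum":-1,"maximum":1}}},"slide":{"type":"array","items":{"type":"array","items":{"type":"number","minimum":-1,"maximum":1}}},"grip":{"type":"array","items":{"type":"number"}}},"required":["rotation","slide","grip"]}

```bash
mkdir -p pics
cat > h.py <<'E'
import numpy as np, cv2
from bench import read_state, get_image, job_done
def cam(n):
    d=get_image(n); d['R']=cv2.Rodrigues(np.array(d['rvec'],float))[0]; d['t']=np.array(d['tvec'],float).ravel(); d['K']=np.array(d['camera_matrix'],float); return d
def cloud(d):
    h,w=d['depth'].shape; v,u=np.mgrid[:h,:w].astype(float); K=d['K']
    x=(u-K[0,2])/K[0,0]; y=(v-K[1,2])/K[1,1]; a,b=x.copy(),y.copy()
    for _ in range(6):
        s=1+d['k1']*(a*a+b*b); a,b=x/s,y/s
    P=np.stack([a,b,np.ones_like(a)],-1)*d['depth'][...,None]
    return (P-d['t'])@d['R']
def save(d,n,crop=None,z=1):
    im=d['image'][...,::-1]
    if crop: x0,y0,x1,y1=crop; im=im[y0:y1,x0:x1]
    cv2.imwrite('pics/'+n,cv2.resize(im,None,fx=z,fy=z,interpolation=cv2.INTER_CUBIC))
E
python3 - <<'E'
from h import *
a=cam('top');save(a,'t0.png',z=1.5);b=cam('side');save(b,'s0.png',z=1.5)
for d in(a,b):
    print(d['K'],d['k1'],-d['R'].T@d['t'],d['R'][2])
print(read_state())
C=cloud(a);
for v in range(20,384,60):print([tuple(C[v,u].round().astype(int)) for u in range(20,512,90)])
E
```

```text
[[412.43181567   0.         256.68034527]
 [  0.         412.43181567 188.17112692]
 [  0.           0.           1.        ]] -0.1508589549602275 [ 335.5728602   -48.66162989 1371.10547918] [ 0.16984914 -0.00828243 -0.98543527]
[[429.92571095   0.         253.77735391]
 [  0.         429.92571095 190.90460666]
 [  0.           0.           1.        ]] 0.05148806091334347 [ -38.68062854 -760.25415689  995.47575154] [ 0.45593946  0.55328337 -0.69713465]
{'clock': 0.1, 'joints': array([ 1.57158417e+00,  3.85501298e-01,  6.75276514e-03, -4.50553852e-04,
       -1.19398589e+00, -2.58614246e-01]), 'joint_vel': array([ 9.82182210e-04, -2.70864610e-03,  4.54052752e-03,  2.46385970e-03,
        1.87887246e-04, -3.39658129e-05]), 'joint_efforts': array([ 1.07627450e-04, -3.93317950e+01,  1.88928866e+01,  4.19795662e+00,
       -2.59612272e-03,  6.16654845e-06]), 'position': array([159.19958053, 603.84404724, 230.31178755]), 'ee_rot': array([ 9.91691021e-01, -1.28638781e-01, -8.22987713e-05,  9.87989028e-04]), 'contact_force': array([ 0.64022048,  0.40584475, -0.29414895]), 'wrist_torque': ar
[... 1370 characters left out ...]
.int64(1)), (np.int64(331), np.int64(-167), np.int64(3)), (np.int64(324), np.int64(-468), np.int64(4)), (np.int64(312), np.int64(-792), np.int64(4))]
[(np.int64(122), np.int64(756), np.int64(3)), (np.int64(135), np.int64(430), np.int64(0)), (np.int64(140), np.int64(129), np.int64(7)), (np.int64(136), np.int64(-163), np.int64(-1)), (np.int64(127), np.int64(-460), np.int64(6)), (np.int64(107), np.int64(-783), np.int64(0))]
[(np.int64(-87), np.int64(759), np.int64(4)), (np.int64(-63), np.int64(430), np.int64(1)), (np.int64(-55), np.int64(130), np.int64(3)), (np.int64(-59), np.int64(-160), np.int64(-2)), (np.int64(-72), np.int64(-457), np.int64(0)), (np.int64(-100), np.int64(-780), np.int64(0))]
```

View pics/t0.png

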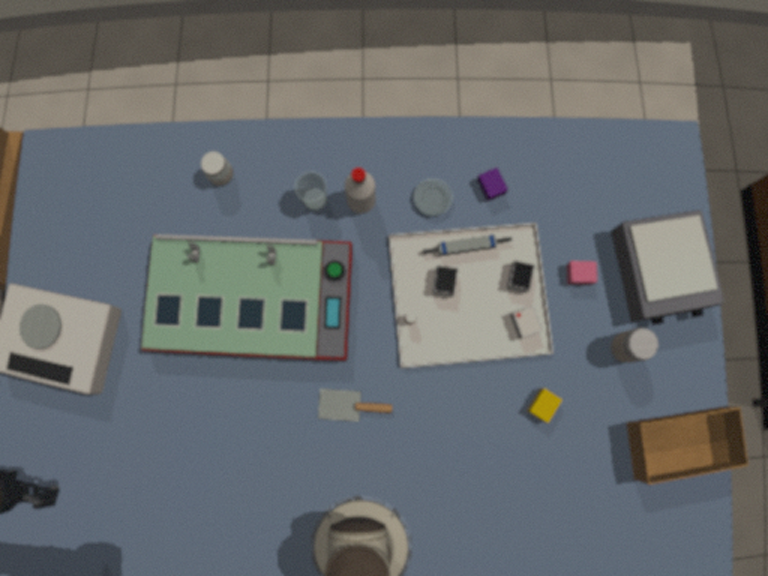

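View pics/s0.png

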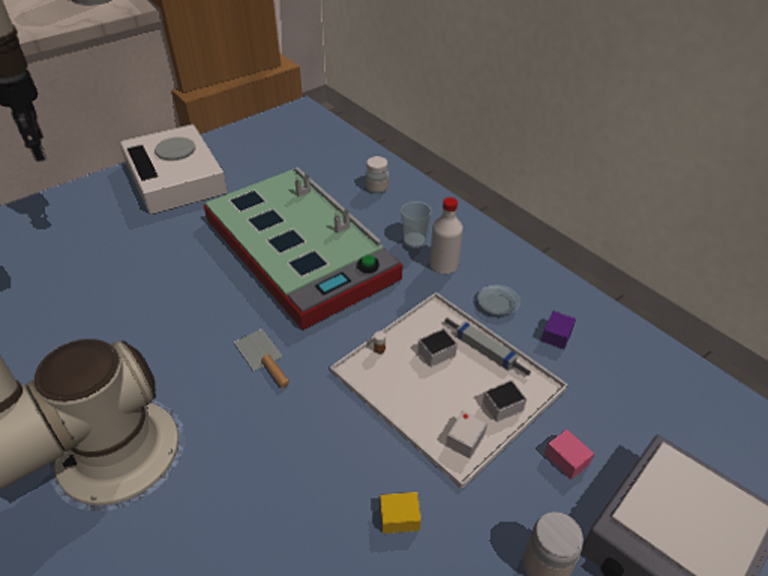

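The top view shows three blocks: two black-up at about (445,281) and (521,277), and one film-up at (526,321) with its red dot at (518,316). The bar is at (468,245), with four pads at about y=312, brackets at (193,253) and (269,256), and the green button at (334,270). The side view agrees.

```bash
cat >> h.py <<'E'
def onplane(d,uv,z):
    p=cv2.undistortPoints(np.array(uv,float).reshape(-1,1,2),d['K'],np.array([d['k1'],0,0,0.])).reshape(-1,2)
    r=np.c_[p,np.ones(len(p))]@d['R']; c=-d['R'].T@d['t']
    return c+r*((z-c[2])/r[:,2])[:,None]
def ortho(d,z,x0,x1,y0,y1,s=1.0):
    """rectified map of plane z; img row0 = x1, col0 = y1; s mm/pixel"""
    X=np.arange(x1,x0,-s);Y=np.arange(y1,y0,-s)
    G=np.stack(np.meshgrid(X,Y,indexing='ij')+[np.full((len(X),len(Y)),z)] if 0 else [*np.meshgrid(X,Y,indexing='ij'),np.full((len(X),len(Y)),float(z))],-1)
    p,_=cv2.projectPoints(G.reshape(-1,1,3),np.array(d['rvec'],float),np.array(d['tvec'],float),d['K'],np.array([d['k1'],0,0,0.]))
    p=p.reshape(len(X),len(Y),2).astype(np.float32)
    return cv2.remap(d['image'],p[...,0],p[...,1],cv2.INTER_CUBIC)
def rects(mask,x1,y1,s=1.0,amin=600):
    """rects in mask of ortho: centre x,y, long-axis angle vs world x (deg), sizes"""
    out=[]
    for c in cv2.findContours(mask.astype(np.uint8),cv2.RETR_EXTERNAL,cv2.CHAIN_APPROX_NONE)[0]:
        if cv2.contourArea(c)*s*s<amin: continue
        b=cv2.boxPoints(cv2.minAreaRect(c))
        w=np.c_[x1-b[:,1]*s,y1-b[:,0]*s]; e=w[1]-w[0];f=w[2]-w[1]
        l=e if np.hypot(*e)>np.hypot(*f) else f
        an=(np.degrees(np.arctan2(l[1],l[0]))+90)%180-90
        out.append((w.mean(0).round(1),round(an,1),np.sort([np.hypot(*e),np.hypot(*f)]).round(1)))
    return out
E
python3 - <<'E'
from h import *
d=cam('top')
g=lambda im:im.astype(int)
o=g(ortho(d,40,350,720,-420,-40)); print('black',rects(o.sum(2)<150,720,-40))
sat=o.max(2)-o.min(2)
print('blue',rects((o[...,2]-o[...,0]>40),720,-40,amin=60), 'red',rects((o[...,0]-o[...,1]>60),720,-40,amin=20))
o=g(ortho(d,58,350,720,0,480));print('pads',rects(o.sum(2)<150,720,480))
print('green',rects((o[...,1]-o[...,0]>40)&(o[...,0]<50),720,480,amin=100))
C=cloud(d)
top=np.zeros((280,380))
for lo,hi in((90,130),):
    m=(C[...,2]>lo)&(C[...,2]<hi)&(C[...,0]<720)&(C[...,0]>350)&(C[...,1]<480)&(C[...,1]>20)
    print(np.c_[C[m],].round()[:60])
cv2.imwrite('pics/o1.png',cv2.resize(cv2.hconcat([ortho(d,90,400,700,0,430),ortho(d,40,400,700,-420,-40)])[...,::-1],(800,296)))
E
```

```text
black [(array([ 570.1, -191. ], dtype=float32), np.float32(-8.7), array([36.3, 47.9], dtype=float32)), (array([ 578.4, -360.9], dtype=float32), np.float32(-13.0), array([35.7, 48.3], dtype=float32))]
blue [(array([ 641.9, -189.7], dtype=float32), np.float32(8.1), array([ 6.1, 20.5], dtype=float32)), (array([ 657., -298.], dtype=float32), np.float32(8.7), array([ 6.5, 20.4], dtype=float32))] red []
pads []
green [(array([592.5,  50.5], dtype=float32), np.float32(-90.0), array([29., 29.], dtype=float32))]
[[647. 361. 106.]
 [647. 358. 104.]
 [647. 355. 103.]
 [646. 351. 105.]
 [643. 360. 105.]
 [641. 355. 113.]
 [642. 353. 109.]
 [642. 349. 110.]
 [644. 349. 100.]
 [646. 348.  92.]
 [640. 361. 104.]
 [641. 358. 102.]
 [640. 354. 104.]
 [640. 351. 105.]
 [642. 350.  97.]
 [643. 347.  94.]
 [637. 188. 106.]
 [637. 185. 108.]
 [636. 181. 109.]
 [637. 179. 107.]
 [637. 357. 104.]
 [638. 356.  99.]
 [637. 351. 103.]
 [639. 350.  95.]
 [634. 189. 104.]
 [634. 185. 106.]
 [632. 181. 112.]
 [634. 179. 107.]
 [636. 177.  97.]
 [637. 358.  90.]
 [637. 348.  91.]
 [631. 188. 105.]
 [631. 185. 106.]
 [632. 183. 101.]
 [631. 179. 104.]
 [634. 178.  92.]
 [629. 190.  98.]
 [628. 185. 104.]
 [629. 184.  97.]
 [627. 179. 106.]
 [630. 178.  94.]
 [625. 186. 101.]
 [626. 183.  97.]
 [626. 180.  97.]
 [626. 177.  96.]
 [621. 360. 105.]
 [622. 358.  99.]
 [621. 354. 103.]
 [621. 351. 102.]
 [617. 362. 106.]
 [617. 359. 105.]
 [617. 355. 107.]
 [616. 352. 108.]
 [617. 349. 105.]
 [619. 349.  95.]
 [614. 363. 104.]
 [613. 358. 110.]
 [613. 355. 108.]
 [614. 353. 103.]
 [616. 352.  97.]]
```

View pics/o1.png

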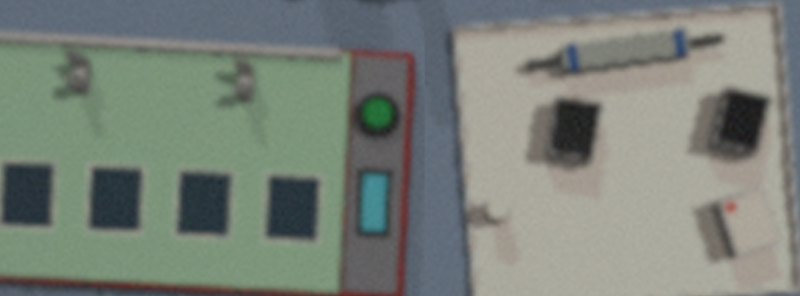

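Request:
servo_tool(
  rotation=[
    [0, 0, 0],
    [0, 0, 0],
    [0, 0, 0],
    [0, 0, 0],
    [0, 0, 0],
    [0, 0, 0],
    [0, 0, 0],
    [0, 0, 0],
  ],
  slide=[
    [0.3, -0.3, 0],
    [0.6, -0.6, 0],
    [0.9, -1, 0],
    [1, -1, 0],
    [1, -1, 0],
    [1, -1, 0],
    [1, -1, 0],
    [1, -1, 0],
  ],
  grip=[1, 1, 1, 1, 1, 1, 1, 1],
)

```text
clock: 1.15
position: [358.6, 405.0, 231.2]
ee_rot: [0.992, -0.128, -0.0, 0.0]
contact_force: [0.7, 0.1, 0.0]
gripper_width: 85.4
grasp_force: 0.0
```

```bash
cat > m.py <<'E'
from h import *
d=cam('top'); g=lambda im:im.astype(int)
o=g(ortho(d,58,350,720,80,480))
print('pads',rects((o[...,1]<85)&(o[...,0]<60),720,480))
C=cloud(d)
for n,y0,y1 in(('L',340,370),('R',165,200)):
    m=(C[...,2]>98)&(C[...,2]<125)&(C[...,0]<700)&(C[...,0]>580)&(C[...,1]<y1)&(C[...,1]>y0)
    q=C[m]; print(n,q.min(0).round(),q.max(0).round(),(q.min(0)/2+q.max(0)/2).round(1))
m=(C[...,0]<690)&(C[...,0]>370)&(C[...,1]>-440)&(C[...,1]<-60)&(C[...,2]>30)&(C[...,2]<60)
n,lab,st,ce=cv2.connectedComponentsWithStats(m.astype(np.uint8))
for i in range(1,n):
    if st[i,4]>60:
        q=C[lab==i]; r=cv2.minAreaRect(q[:,:2].astype(np.float32)); print('depth',np.round(r[0],1),np.round(r[1]),round(r[2],1),np.median(q[:,2]).round(1))
o=g(ortho(d,110,560,700,130,400)); cv2.imwrite('pics/br.png',cv2.resize(o.astype(np.uint8)[...,::-1],None,fx=2.9,fy=2.9))
o=g(ortho(d,40,400,540,-420,-280)); r=o[...,0]-o[...,1]; q=np.argwhere(r>0.6*r.max()).mean(0); print('dot',540-q[0],-280-q[1],r.max())
E
python3 m.py
```

```text
pads [(array([357.2, 449. ], dtype=float32), np.float32(81.9), array([19. , 65.2], dtype=float32)), (array([493.4, 138.6], dtype=float32), np.float32(-2.9), array([45.2, 57. ], dtype=float32)), (array([498.2, 230.8], dtype=float32), np.float32(-3.2), array([45.8, 57.1], dtype=float32)), (array([502.8, 322.6], dtype=float32), np.float32(-2.7), array([45.5, 57.4], dtype=float32)), (array([507.5, 414.4], dtype=float32), np.float32(-2.4), array([45.1, 57.5], dtype=float32))]
L [612. 348.  98.] [647. 363. 111.] [629.9 355.4 104.7]
R [603. 177.  98.] [637. 191. 110.] [620.  183.9 104.2]
depth [ 657.  -277.3] [26. 65.] 4.3 31.6
depth [ 577.6 -361. ] [47. 61.] 76.1 40.2
depth [ 568.9 -191. ] [48. 61.] 81.4 40.4
depth [ 475.5 -368. ] [57. 49.] 17.2 41.2
dot 490.5820895522388 -349.17910447761193 68
```

View pics/br.png

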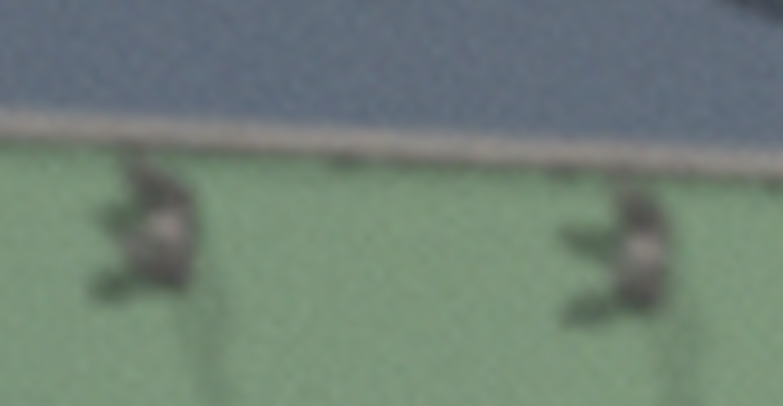

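The view shows the two bracket tops near (160,240) and (640,260), in line with the depth points. Next I'll write a pose planner and go to the first black block.

```bash
cat > plan.py <<'E'
import sys
from h import *
from scipy.spatial.transform import Rotation as Ro
R0=np.array([[0,-1,0],[-1,0,0],[0,0,-1.]])   # tool x=-y, y=-x, z=-z
def ori(yaw,tilt): return (Ro.from_euler('z',yaw,degrees=True)*Ro.from_euler('x',tilt,degrees=True)).as_matrix()@R0
def go(G,yaw,tilt,back=25,st=None):
    """grasp-point target -> numbers for servo (from current pose)"""
    s=st or read_state(); R=ori(yaw,tilt); T=np.array(G,float)+back*R[:,2]
    rv=(Ro.from_matrix(R)*Ro.from_quat(s['ee_rot']).inv()).as_rotvec()
    print('tcp',T.round(1),'slide',((T-s['position'])/200).round(3),'rot',(rv/(2*np.pi)).round(4),'cur',s['position'].round(1),'w',round(s['gripper_width'],1),'gf',round(s['grasp_force'],1),'t',round(s['clock'],1)); return T,R
if __name__=='__main__':
    a=list(map(float,sys.argv[1:])); go(a[:3],a[3],a[4],*(a[5:6]))
E
python3 plan.py 569.5 -191 130 -8.6 45
```

```text
tcp [ 572.1 -173.5  112.3] slide [ 1.068 -2.893 -0.594] rot [ 0.1139  0.0749 -0.2201] cur [358.6 405.  231.2] w 85.6 gf 0.0 t 1.2
```

Request:
servo_tool(
  rotation=[
    [0, 0, -0.2],
    [0, 0, -0.2],
    [0, 0, -0.2],
    [0, 0, -0.2],
    [0, 0, -0.2],
    [0, 0, -0.2],
    [0, 0, -0.2],
  ],
  slide=[
    [0.5, -1, 0.1],
    [0.5, -1, 0.1],
    [0.5, -1, 0.1],
    [0.5, -1, 0.1],
    [0.5, -1, 0.1],
    [0.5, -1, 0.1],
    [0.5, -1, 0.1],
  ],
  grip=[0.7, 0.7, 0.7, 0.7, 0.7, 0.7, 0.7],
)

```text
clock: 2.08
position: [459.1, 204.9, 251.3]
ee_rot: [0.725, -0.688, -0.0, -0.0]
contact_force: [0.0, -0.8, -0.6]
gripper_width: 72.2
grasp_force: 0.0
```

Request:
servo_tool(
  rotation=[
    [0, 0, 0],
    [0, 0, 0],
    [0, 0, 0],
    [0, 0, 0],
    [0, 0, 0],
  ],
  slide=[
    [0.3, -1, 0],
    [0.3, -1, 0],
    [0.3, -1, 0],
    [0.3, -1, 0],
    [0.3, -1, 0],
  ],
  grip=[0.7, 0.7, 0.7, 0.7, 0.7],
)

```text
clock: 2.7
position: [519.5, 3.7, 251.0]
ee_rot: [0.726, -0.688, -0.0, 0.0]
contact_force: [-0.7, 0.6, 0.3]
gripper_width: 72.5
grasp_force: 0.0
```

```bash
python3 plan.py 569.5 -191 130 -8.6 45
```

```text
tcp [ 572.1 -173.5  112.3] slide [ 0.263 -0.886 -0.694] rot [ 0.1251 -0.006  -0.0309] cur [519.5   3.7 251. ] w 72.5 gf 0.0 t 2.7
```

Request:
servo_tool(
  rotation=[
    [0.125, -0.006, -0.031],
    [0.125, -0.006, -0.031],
    [0.125, -0.006, -0.031],
    [0.125, -0.006, -0.031],
    [0.125, -0.006, -0.031],
    [0.125, -0.006, -0.031],
    [0.125, -0.006, -0.031],
    [0.125, -0.006, -0.031],
  ],
  slide=[
    [0.263, -0.886, -0.3],
    [0.263, -0.886, -0.3],
    [0.263, -0.886, -0.3],
    [0.263, -0.886, -0.694],
    [0.263, -0.886, -0.694],
    [0.263, -0.886, -0.694],
    [0.263, -0.886, -0.694],
    [0.263, -0.886, -0.694],
  ],
  grip=[0.7, 0.7, 0.7, 0.7, 0.7, 0.7, 0.7, 0.7],
)

```text
clock: 3.7
position: [573.2, -171.6, 115.3]
ee_rot: [-0.605, 0.699, 0.247, 0.291]
contact_force: [-0.2, 0.6, 0.2]
gripper_width: 72.4
grasp_force: 0.0
```

Run:
```python
from h import *
from plan import *
go([569.5,-191,28],-8.6,45)
d=cam('side');save(d,'s1.png',(200,170,420,340),3)
```

```text
tcp [ 572.1 -173.5   10.3] slide [-0.005 -0.01  -0.525] rot [ 0.0006  0.0009 -0.0006] cur [ 573.2 -171.6  115.3] w 72.4 gf 0.0 t 3.7
```

View pics/s1.png

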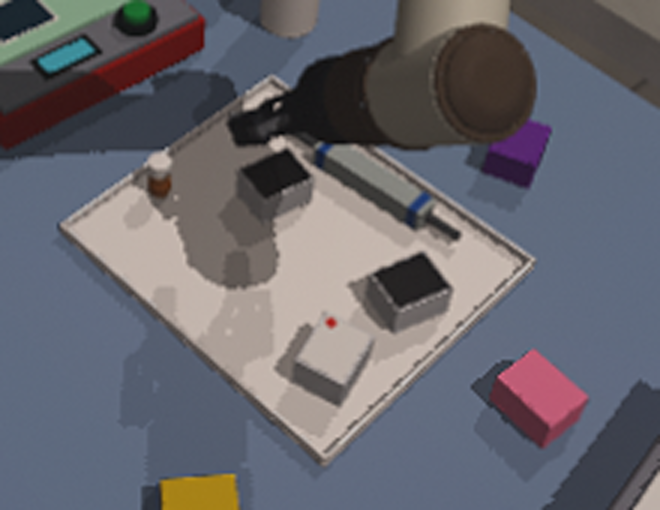

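Tilting works: the gripper, at about (260,125), is poised above the first block at (275,180). Descending and gripping.

Request:
servo_tool(
  rotation=[
    [0, 0, 0],
    [0, 0, 0],
    [0, 0, 0],
    [0, 0, 0],
    [0, 0, 0],
    [0, 0, 0],
    [0, 0, 0],
    [0, 0, 0],
  ],
  slide=[
    [-0.005, -0.01, -0.2],
    [-0.005, -0.01, -0.38],
    [-0.005, -0.01, -0.5],
    [-0.005, -0.01, -0.52],
    [-0.005, -0.01, -0.52],
    [-0.005, -0.01, -0.52],
    [-0.005, -0.01, -0.52],
    [-0.005, -0.01, -0.52],
  ],
  grip=[0.7, 0.7, 0.7, 0.7, 0, 0, 0, 0],
)

```text
clock: 4.75
position: [571.5, -175.3, 9.7]
ee_rot: [-0.603, 0.7, 0.248, 0.291]
contact_force: [0.7, -2.0, 3.5]
gripper_width: 59.4
grasp_force: 65.1
```

Run:
```python
from plan import *
s=read_state();print(s['contact_force'].round(1))
go([570,-192,128],-8.6,45)
go([480,-224,130],-2.9,-45)
```

```text
[ 0.7 -2.   3.5]
tcp [ 572.6 -174.5  110.3] slide [0.006 0.004 0.503] rot [ 0.0002  0.0005 -0.0001] cur [ 571.5 -175.3    9.7] w 59.4 gf 65.1 t 4.8
tcp [ 479.1 -241.7  112.3] slide [-0.462 -0.332  0.513] rot [-0.2486  0.0254  0.0119] cur [ 571.5 -175.3    9.7] w 59.4 gf 65.1 t 4.8
```

Request:
servo_tool(
  rotation=[
    [0, 0, 0],
    [0, 0, 0],
    [-0.05, 0.005, 0.002],
    [-0.1, 0.01, 0.005],
    [-0.15, 0.015, 0.007],
    [-0.2, 0.02, 0.01],
    [-0.2486, 0.0254, 0.012],
    [-0.2486, 0.0254, 0.012],
  ],
  slide=[
    [0, 0, 0.25],
    [0, 0, 0.5],
    [-0.1, 0, 0.6],
    [-0.2, -0.1, 0.6],
    [-0.3, -0.2, 0.6],
    [-0.4, -0.3, 0.6],
    [-0.46, -0.33, 0.52],
    [-0.46, -0.33, 0.52],
  ],
  grip=[0, 0, 0, 0, 0, 0, 0, 0],
)

```text
clock: 5.75
position: [474.6, -242.6, 111.6]
ee_rot: [-0.668, 0.728, -0.107, -0.11]
contact_force: [-0.2, -2.0, -2.7]
gripper_width: 59.0
grasp_force: 65.6
```

Request:
servo_tool(
  rotation=[
    [-0.03, 0.003, 0.002],
    [-0.03, 0.003, 0.002],
    [-0.03, 0.003, 0.002],
  ],
  slide=[
    [0, 0, 0],
    [0, 0, 0],
    [0, 0, 0],
  ],
  grip=[0, 0, 0],
)

```text
clock: 6.12
position: [476.2, -243.0, 111.9]
ee_rot: [-0.661, 0.71, -0.168, -0.176]
contact_force: [-0.2, -0.6, -2.9]
gripper_width: 59.5
grasp_force: 65.6
```

Run:
```python
from plan import *
go([480,-225,31],-2.9,-45)
```

```text
tcp [ 479.1 -242.7   13.3] slide [ 0.014  0.002 -0.493] rot [-0.0465  0.0037  0.0029] cur [ 476.2 -243.   111.9] w 59.5 gf 65.6 t 6.1
```

Request:
servo_tool(
  rotation=[
    [-0.0465, 0.0037, 0.0029],
    [-0.0465, 0.0037, 0.0029],
    [-0.0465, 0.0037, 0.0029],
    [-0.0465, 0.0037, 0.0029],
    [-0.0465, 0.0037, 0.0029],
    [-0.0465, 0.0037, 0.0029],
  ],
  slide=[
    [0.014, 0, 0],
    [0.014, 0, 0],
    [0.014, 0, -0.1],
    [0.014, 0, -0.25],
    [0.014, 0, -0.25],
    [0.014, 0, -0.25],
  ],
  grip=[0, 0, 0, 0, 0, 0],
)

```text
clock: 6.88
position: [480.9, -243.8, 63.6]
ee_rot: [-0.636, 0.67, -0.265, -0.276]
contact_force: [-0.1, 0.6, -1.5]
gripper_width: 59.2
grasp_force: 65.5
```

Run:
```python
from plan import *
go([480,-225,31],-2.9,-45)
```

```text
tcp [ 479.1 -242.7   13.3] slide [-0.009  0.006 -0.251] rot [0.0001 0.0006 0.0001] cur [ 480.9 -243.8   63.6] w 59.2 gf 65.5 t 6.9
```

Lower, release and go up, leaving upright for a look.

Request:
servo_tool(
  rotation=[
    [0, 0, 0],
    [0, 0, 0],
    [0, 0, 0],
    [0, 0, 0],
    [0, 0, 0],
    [0, 0, 0],
    [0, 0, 0],
  ],
  slide=[
    [0, 0, -0.15],
    [-0.005, 0.005, -0.22],
    [-0.005, 0.005, -0.25],
    [-0.005, 0.005, -0.257],
    [-0.005, 0.005, -0.257],
    [-0.005, 0.005, -0.257],
    [-0.005, 0.005, -0.257],
  ],
  grip=[0, 0, 0, 0, 0.7, 0.7, 0.7],
)

```text
clock: 7.75
position: [480.0, -242.5, 12.0]
ee_rot: [-0.636, 0.67, -0.265, -0.276]
contact_force: [0.1, -1.1, -0.8]
gripper_width: 73.3
grasp_force: 0.0
```

Request:
servo_tool(
  rotation=[
    [0, 0, 0],
    [0, 0, 0],
    [0.125, 0, 0],
    [0.125, 0, 0],
    [0.125, 0, 0],
    [0.125, 0, 0],
    [0.125, 0, 0],
    [0.125, 0, 0],
  ],
  slide=[
    [0, 0, 0.2],
    [0, 0, 0.5],
    [0, 0.2, 0.6],
    [0, 0.5, 0.6],
    [0, 0.8, 0.6],
    [0, 1, 0.6],
    [0, 1, 0.6],
    [0, 1, 0.6],
  ],
  grip=[0.7, 0.7, 0.7, 0.7, 0.7, 0.7, 0.7, 0.7],
)

```text
clock: 8.75
position: [480.1, -42.7, 132.1]
ee_rot: [-0.693, 0.721, 0.011, -0.011]
contact_force: [0.1, -0.1, -0.5]
gripper_width: 72.7
grasp_force: 0.0
```

```bash
cat > look.py <<'E'
from plan import *
def blocks(d,lo=30,hi=65,box=(370,690,-440,-60),amin=60):
    C=cloud(d); m=(C[...,0]<box[1])&(C[...,0]>box[0])&(C[...,1]>box[2])&(C[...,1]<box[3])&(C[...,2]>lo)&(C[...,2]<hi)
    n,lab,st,ce=cv2.connectedComponentsWithStats(m.astype(np.uint8))
    for i in range(1,n):
        if st[i,4]>amin:
            q=C[lab==i]; z=np.median(q[:,2]); q=q[abs(q[:,2]-z)<4]; c,wh,a=cv2.minAreaRect(q[:,:2].astype(np.float32))
            if wh[1]>wh[0]: a+=90
            print('blk',np.round(c,1),np.sort(wh).round(),round((a+90)%180-90,1),'z',z.round(1),d['image'][lab==i].mean(0).round())
if __name__=='__main__':
    d=cam('top'); blocks(d)
    if len(sys.argv)>1: save(cam('side'),sys.argv[1],(100,90,400,330),2.5)
E
python3 look.py s2.png
```

```text
blk [ 578.2 -361. ] [47. 60.] -13.8 z 40.0 [55. 54. 53.]
blk [ 476.6 -229.4] [36. 59.] -1.9 z 51.5 [148. 144. 138.]
blk [ 475.  -367.5] [48. 57.] 19.4 z 40.6 [166. 158. 148.]
```

View pics/s2.png

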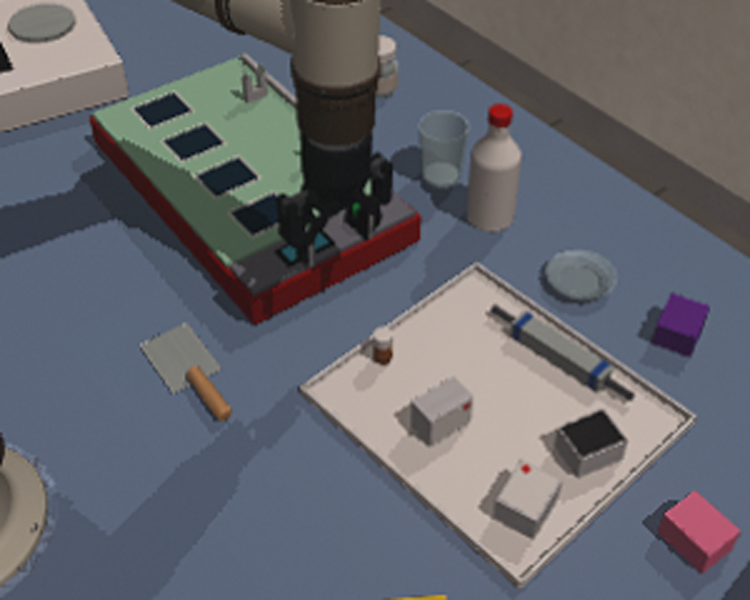

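Block 1 stands on its side near (440,410) with its film (red dot) facing −y, as intended. Second quarter turn next.

Run:
```python
from plan import *
go([477.5,-235.5,110],-2.5,45)
```

```text
tcp [ 478.3 -217.8   92.3] slide [-0.003 -0.875 -0.194] rot [ 0.1251 -0.0103 -0.003 ] cur [478.9 -42.9 131.2] w 72.6 gf 0.0 t 8.8
```

Request:
servo_tool(
  rotation=[
    [0.03, -0.002, 0],
    [0.06, -0.004, 0],
    [0.09, -0.006, -0.001],
    [0.125, -0.01, -0.003],
    [0.125, -0.01, -0.003],
    [0.125, -0.01, -0.003],
    [0.125, -0.01, -0.003],
    [0.125, -0.01, -0.003],
  ],
  slide=[
    [0, -0.2, 0.1],
    [0, -0.5, 0.1],
    [0, -0.7, 0.1],
    [0, -0.875, 0.1],
    [0, -0.875, 0],
    [-0.003, -0.875, -0.194],
    [-0.003, -0.875, -0.194],
    [-0.003, -0.875, -0.194],
  ],
  grip=[0.7, 0.7, 0.7, 0.7, 0.7, 0.7, 0.7, 0.7],
)

```text
clock: 9.85
position: [478.9, -217.2, 93.4]
ee_rot: [-0.639, 0.667, 0.265, 0.276]
contact_force: [0.3, -0.6, 0.1]
gripper_width: 72.6
grasp_force: 0.0
```

Run:
```python
from plan import *
go([477.5,-235.5,30],-2.5,45)
```

```text
tcp [ 478.3 -217.8   12.3] slide [-0.003 -0.003 -0.405] rot [ 0.     -0.0002 -0.0003] cur [ 478.9 -217.2   93.4] w 72.6 gf 0.0 t 9.8
```

Request:
servo_tool(
  rotation=[
    [0, 0, 0],
    [0, 0, 0],
    [0, 0, 0],
    [0, 0, 0],
    [0, 0, 0],
    [0, 0, 0],
    [0, 0, 0],
    [0, 0, 0],
  ],
  slide=[
    [0, 0, -0.2],
    [-0.003, -0.003, -0.35],
    [-0.003, -0.003, -0.4],
    [-0.003, -0.003, -0.405],
    [-0.003, -0.003, -0.405],
    [-0.003, -0.003, -0.405],
    [-0.003, -0.003, -0.405],
    [-0.003, -0.003, -0.405],
  ],
  grip=[0.7, 0.7, 0.7, 0.7, 0, 0, 0, 0],
)

```text
clock: 10.85
position: [479.7, -219.0, 13.4]
ee_rot: [-0.64, 0.667, 0.263, 0.277]
contact_force: [2.0, -3.0, 7.0]
gripper_width: 58.8
grasp_force: 65.3
```

Request:
servo_tool(
  rotation=[
    [0, 0, 0],
    [0, 0, 0],
    [-0.03, 0, 0],
    [-0.06, 0, 0],
    [-0.09, 0, 0],
    [-0.12, 0, 0],
    [-0.12, 0, 0],
    [-0.12, 0, 0],
  ],
  slide=[
    [0, 0, 0.3],
    [0, 0, 0.6],
    [0, 0.2, 0.8],
    [0, 0.5, 0.8],
    [0, 0.8, 0.8],
    [0, 1, 0.8],
    [0, 1, 0.8],
    [0, 1, 0.8],
  ],
  grip=[0, 0, 0, 0, 0, 0, 0, 0],
)

```text
clock: 11.85
position: [476.5, -16.3, 171.1]
ee_rot: [-0.697, 0.716, 0.002, 0.021]
contact_force: [-0.9, -0.2, -2.5]
gripper_width: 59.3
grasp_force: 68.9
```

Run:
```python
from plan import *
go([494,141,130],-2.9,-45)
```

```text
tcp [493.1 123.3 112.3] slide [ 0.083  0.698 -0.294] rot [-0.1299  0.0091 -0.0052] cur [476.5 -16.3 171.1] w 59.3 gf 68.9 t 11.8
```

Request:
servo_tool(
  rotation=[
    [-0.03, 0.002, -0.001],
    [-0.06, 0.004, -0.002],
    [-0.09, 0.006, -0.003],
    [-0.13, 0.009, -0.005],
    [-0.13, 0.009, -0.005],
    [-0.13, 0.009, -0.005],
    [-0.13, 0.009, -0.005],
    [-0.13, 0.009, -0.005],
  ],
  slide=[
    [0.083, 0.2, 0],
    [0.083, 0.5, 0],
    [0.083, 0.698, 0],
    [0.083, 0.698, 0],
    [0.083, 0.698, 0],
    [0.083, 0.698, -0.294],
    [0.083, 0.698, -0.294],
    [0.083, 0.698, -0.294],
  ],
  grip=[0, 0, 0, 0, 0, 0, 0, 0],
)

```text
clock: 12.85
position: [495.8, 121.1, 114.0]
ee_rot: [-0.635, 0.671, -0.265, -0.276]
contact_force: [0.4, -0.2, -1.6]
gripper_width: 59.2
grasp_force: 68.8
```

Run:
```python
from plan import *
go([493.8,141.7,84],-2.9,-45)
save(cam('side'),'s3.png',(100,90,300,250),3.5)
```

```text
tcp [492.9 124.   66.3] slide [-0.014  0.015 -0.238] rot [-0.      0.0009  0.0002] cur [495.8 121.1 114. ] w 59.2 gf 68.8 t 12.8
```

View pics/s3.png

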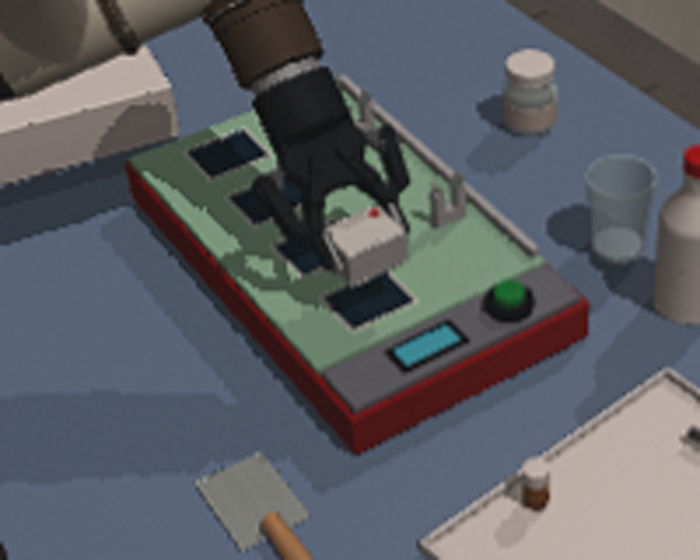

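The block is held film up, red dot at (375,212), above the rightmost pad. Lowering and releasing.

Request:
servo_tool(
  rotation=[
    [0, 0.001, 0],
    [0, 0.001, 0],
    [0, 0.001, 0],
    [0, 0.001, 0],
  ],
  slide=[
    [-0.01, 0.01, -0.1],
    [-0.01, 0.01, -0.18],
    [-0.01, 0.01, -0.21],
    [-0.01, 0.01, -0.21],
  ],
  grip=[0, 0, 0, 0],
)

```text
clock: 13.4
position: [492.6, 123.4, 70.3]
ee_rot: [-0.637, 0.669, -0.264, -0.279]
contact_force: [0.2, 0.2, -2.2]
gripper_width: 59.2
grasp_force: 68.8
```

Run:
```python
from plan import *
go([493.8,141.7,83.5],-2.9,-45)
print(read_state()['contact_force'])
```

```text
tcp [492.9 124.   65.8] slide [ 0.001  0.003 -0.023] rot [ 0.0003 -0.0004 -0.0001] cur [492.6 123.4  70.3] w 59.2 gf 68.8 t 13.4
[ 0.21490097  0.22698745 -2.23625483]
```

Request:
servo_tool(
  rotation=[
    [0, 0, 0],
    [0, 0, 0],
    [0, 0, 0],
    [0, 0, 0],
    [0, 0, 0],
    [0, 0, 0],
    [0, 0, 0],
  ],
  slide=[
    [0, 0.003, -0.015],
    [0, 0.003, -0.025],
    [0, 0.003, -0.025],
    [0, 0.003, -0.025],
    [0, 0.003, -0.025],
    [0, 0.003, 0.2],
    [0, 0.003, 0.4],
  ],
  grip=[0, 0, 0.7, 0.7, 0.7, 0.7, 0.7],
)

```text
clock: 14.28
position: [492.8, 124.1, 152.0]
ee_rot: [-0.637, 0.669, -0.264, -0.278]
contact_force: [0.1, 0.5, 0.2]
gripper_width: 72.7
grasp_force: 0.0
```

Request:
servo_tool(
  rotation=[
    [0.03, 0, 0],
    [0.06, 0, 0],
    [0.09, 0, 0],
    [0.125, 0, 0],
    [0.125, 0, 0],
    [0.125, 0, 0],
  ],
  slide=[
    [0, -0.2, 0.3],
    [0, -0.4, 0.3],
    [0, -0.7, 0.3],
    [0, -1, 0.3],
    [0, -1, 0.3],
    [0, -1, 0.3],
  ],
  grip=[0.7, 0.7, 0.7, 0.7, 0.7, 0.7],
)

```text
clock: 15.02
position: [492.6, -77.8, 211.5]
ee_rot: [-0.693, 0.721, 0.012, -0.013]
contact_force: [-0.6, 0.3, -0.3]
gripper_width: 72.5
grasp_force: 0.0
```

Run:
```python
from look import *
d=cam('top');blocks(d); blocks(d,85,105,(440,560,80,470))
go([578,-367,128],-13.5,45)
```

```text
blk [ 649.3 -231.5] [ 26. 102.] -81.0 z 31.7 [124. 127. 121.]
blk [ 577.9 -361.1] [46. 60.] -14.4 z 40.0 [55. 54. 53.]
blk [ 475.4 -367.9] [49. 57.] 19.2 z 41.0 [166. 158. 148.]
tcp [ 582.1 -349.8  110.3] slide [ 0.448 -1.366 -0.504] rot [ 0.1236 -0.0225 -0.0323] cur [492.6 -76.7 211. ] w 72.5 gf 0.0 t 15.1
```

Request:
servo_tool(
  rotation=[
    [0.03, -0.005, -0.008],
    [0.06, -0.01, -0.016],
    [0.09, -0.016, -0.024],
    [0.09, -0.016, -0.024],
    [0.09, -0.016, -0.024],
  ],
  slide=[
    [0.1, -0.3, 0],
    [0.2, -0.6, 0],
    [0.3, -0.9, 0],
    [0.4, -1, 0],
    [0.4, -1, 0],
  ],
  grip=[0.75, 0.75, 0.75, 0.75, 0.75],
)

```text
clock: 15.7
position: [573.3, -276.9, 207.7]
ee_rot: [-0.614, 0.737, 0.181, 0.216]
contact_force: [-1.0, 0.5, -0.0]
gripper_width: 74.5
grasp_force: 0.0
```

Run:
```python
from look import *
d=cam('top'); blocks(d,85,105,(440,560,80,470))
go([578,-364,78],-14,45)
```

```text
blk [488.6 139.3] [45. 59.] -3.3 z 94.3 [163. 155. 144.]
tcp [ 582.3 -346.8   60.3] slide [ 0.046 -0.359 -0.742] rot [ 0.0332 -0.0072 -0.0103] cur [ 573.  -275.   208.7] w 74.7 gf 0.0 t 15.8
```

Request:
servo_tool(
  rotation=[
    [0.033, -0.007, -0.01],
    [0.033, -0.007, -0.01],
    [0.033, -0.007, -0.01],
    [0.033, -0.007, -0.01],
    [0.033, -0.007, -0.01],
    [0.033, -0.007, -0.01],
    [0.033, -0.007, -0.01],
  ],
  slide=[
    [0.046, -0.36, -0.1],
    [0.046, -0.36, -0.3],
    [0.046, -0.36, -0.5],
    [0.046, -0.36, -0.74],
    [0.046, -0.36, -0.74],
    [0.046, -0.36, -0.74],
    [0.046, -0.36, -0.74],
  ],
  grip=[0.75, 0.75, 0.75, 0.75, 0.75, 0.75, 0.75],
)

```text
clock: 16.62
position: [583.4, -347.9, 66.2]
ee_rot: [-0.571, 0.727, 0.232, 0.302]
contact_force: [0.3, 0.2, 0.3]
gripper_width: 74.7
grasp_force: 0.0
```

Run:
```python
from look import *
go([578,-364,28],-14,45)
d=cam('top'); o=ortho(d,94,440,560,80,280).astype(int); print('film',rects((o.min(2)>125)&(o.max(2)-o.min(2)<60),560,280))
```

```text
tcp [ 582.3 -346.8   10.3] slide [-0.006  0.005 -0.279] rot [ 0.0011  0.0011 -0.0003] cur [ 583.4 -347.9   66.2] w 74.7 gf 0.0 t 16.6
film [(array([500.5, 181.5], dtype=float32), np.float32(-90.0), array([119., 197.], dtype=float32))]
```

Request:
servo_tool(
  rotation=[
    [0, 0, 0],
    [0, 0, 0],
    [0, 0, 0],
  ],
  slide=[
    [0, 0, -0.2],
    [0, 0, -0.2],
    [0, 0, -0.2],
  ],
  grip=[0.75, 0.75, 0.75],
)

```text
clock: 17.05
position: [582.5, -348.4, 24.4]
ee_rot: [-0.57, 0.728, 0.233, 0.302]
contact_force: [0.5, -0.2, 0.8]
gripper_width: 74.7
grasp_force: 0.0
```

Run:
```python
from look import *
go([578,-364,28],-14,45)
```

```text
tcp [ 582.3 -346.8   10.3] slide [-0.001  0.008 -0.07 ] rot [ 0.0007  0.0006 -0.0001] cur [ 582.5 -348.4   24.4] w 74.7 gf 0.0 t 17.1
```

Request:
servo_tool(
  rotation=[
    [0, 0, 0],
    [0, 0, 0],
    [0, 0, 0],
    [0, 0, 0],
    [0, 0, 0],
    [0, 0, 0],
    [0, 0, 0],
    [0, 0, 0],
  ],
  slide=[
    [0, 0.005, -0.05],
    [0, 0.005, -0.07],
    [0, 0.005, -0.07],
    [0, 0.005, -0.07],
    [0, 0.005, -0.07],
    [0, 0.005, -0.07],
    [0, 0, 0.2],
    [0, 0, 0.5],
  ],
  grip=[0.75, 0.75, 0, 0, 0, 0, 0, 0],
)

```text
clock: 18.05
position: [581.3, -347.5, 121.8]
ee_rot: [-0.569, 0.728, 0.236, 0.301]
contact_force: [1.3, -0.3, -1.9]
gripper_width: 59.3
grasp_force: 65.2
```

Run:
```python
from look import *
go([480,-225,130],-2.9,-45)
```

```text
tcp [ 479.1 -242.7  112.3] slide [-0.511  0.524 -0.048] rot [-0.2474  0.0366  0.0244] cur [ 581.3 -347.5  121.8] w 59.3 gf 65.2 t 18.1
```

Request:
servo_tool(
  rotation=[
    [-0.03, 0.004, 0.003],
    [-0.06, 0.008, 0.006],
    [-0.09, 0.012, 0.009],
    [-0.12, 0.017, 0.012],
    [-0.15, 0.022, 0.015],
    [-0.18, 0.027, 0.018],
    [-0.21, 0.031, 0.021],
    [-0.2474, 0.0366, 0.0244],
  ],
  slide=[
    [-0.05, 0, 0.1],
    [-0.12, 0.1, 0.1],
    [-0.2, 0.2, 0.1],
    [-0.3, 0.3, 0.1],
    [-0.4, 0.4, 0.1],
    [-0.511, 0.524, 0.1],
    [-0.511, 0.524, 0.1],
    [-0.511, 0.524, 0.1],
  ],
  grip=[0, 0, 0, 0, 0, 0, 0, 0],
)

```text
clock: 19.05
position: [479.5, -241.8, 143.4]
ee_rot: [-0.648, 0.689, -0.227, -0.232]
contact_force: [0.2, -1.5, -1.8]
gripper_width: 59.3
grasp_force: 65.4
```

Run:
```python
from look import *
go([480,-224,80],-2.9,-45)
```

```text
tcp [ 479.1 -241.7   62.3] slide [-0.002  0.001 -0.406] rot [-0.0197  0.0029  0.0011] cur [ 479.5 -241.8  143.4] w 59.3 gf 65.4 t 19.1
```

Request:
servo_tool(
  rotation=[
    [-0.02, 0.003, 0.001],
    [-0.02, 0.003, 0.001],
    [-0.02, 0.003, 0.001],
    [-0.02, 0.003, 0.001],
    [-0.02, 0.003, 0.001],
    [-0.02, 0.003, 0.001],
  ],
  slide=[
    [0, 0, 0],
    [0, 0, -0.2],
    [0, 0, -0.4],
    [0, 0, -0.45],
    [0, 0, -0.45],
    [0, 0, -0.45],
  ],
  grip=[0, 0, 0, 0, 0, 0],
)

```text
clock: 19.8
position: [480.8, -243.0, 54.1]
ee_rot: [-0.636, 0.671, -0.263, -0.277]
contact_force: [-0.2, 0.0, -2.7]
gripper_width: 59.3
grasp_force: 65.4
```

Run:
```python
from look import *
go([480,-224,31.5],-2.9,-45)
```

```text
tcp [ 479.1 -241.7   13.8] slide [-0.008  0.007 -0.202] rot [-0.0004  0.0002  0.0006] cur [ 480.8 -243.    54.1] w 59.3 gf 65.4 t 19.8
```

Request:
servo_tool(
  rotation=[
    [0, 0, 0],
    [0, 0, 0],
    [0, 0, 0],
    [0, 0, 0],
    [0, 0, 0],
    [0, 0, 0],
    [0, 0, 0],
  ],
  slide=[
    [-0.005, 0.005, -0.12],
    [-0.005, 0.005, -0.18],
    [-0.005, 0.005, -0.205],
    [-0.005, 0.005, -0.205],
    [-0.005, 0.005, -0.205],
    [-0.005, 0.005, -0.205],
    [-0.005, 0.005, -0.205],
  ],
  grip=[0, 0, 0, 0, 0.7, 0.7, 0.7],
)

```text
clock: 20.68
position: [479.3, -242.0, 12.3]
ee_rot: [-0.636, 0.671, -0.262, -0.277]
contact_force: [-0.9, -0.3, 0.9]
gripper_width: 72.9
grasp_force: 0.0
```

Request:
servo_tool(
  rotation=[
    [0, 0, 0],
    [0, 0, 0],
    [0.03, 0, 0],
    [0.06, 0, 0],
    [0.09, 0, 0],
    [0.125, 0, 0],
    [0.125, 0, 0],
    [0.125, 0, 0],
  ],
  slide=[
    [0, 0, 0.2],
    [0, 0, 0.5],
    [0, 0.2, 0.6],
    [0, 0.5, 0.6],
    [0, 0.8, 0.6],
    [0, 1, 0.6],
    [0, 1, 0.6],
    [0, 1, 0.6],
  ],
  grip=[0.7, 0.7, 0.7, 0.7, 0.7, 0.7, 0.7, 0.7],
)

```text
clock: 21.68
position: [479.4, -42.4, 132.4]
ee_rot: [-0.693, 0.721, 0.015, -0.012]
contact_force: [0.6, -1.1, -0.7]
gripper_width: 72.8
grasp_force: 0.0
```

```bash
python3 look.py; python3 plan.py 478 -236 100 -2.9 45
```

```text
blk [ 656.8 -278.6] [26. 61.] -84.5 z 32.0 [117. 120. 118.]
blk [ 476.4 -232.3] [37. 59.] -1.9 z 52.0 [144. 140. 134.]
blk [ 475.1 -366.5] [50. 57.] 16.8 z 40.8 [165. 157. 147.]
tcp [ 478.9 -218.3   82.3] slide [ 0.001 -0.879 -0.248] rot [ 0.1244 -0.0116 -0.0043] cur [478.8 -42.6 131.9] w 72.9 gf 0.0 t 21.7
```

Request:
servo_tool(
  rotation=[
    [0.03, -0.002, 0],
    [0.06, -0.004, 0],
    [0.09, -0.006, -0.001],
    [0.124, -0.0116, -0.0043],
    [0.124, -0.0116, -0.0043],
    [0.124, -0.0116, -0.0043],
    [0.124, -0.0116, -0.0043],
    [0.124, -0.0116, -0.0043],
  ],
  slide=[
    [0, -0.2, 0.1],
    [0, -0.5, 0.1],
    [0, -0.7, 0.1],
    [0, -0.88, 0.1],
    [0, -0.88, 0],
    [0, -0.886, -0.25],
    [0, -0.886, -0.25],
    [0, -0.886, -0.25],
  ],
  grip=[0.7, 0.7, 0.7, 0.7, 0.7, 0.7, 0.7, 0.7],
)

```text
clock: 22.72
position: [478.9, -219.1, 82.8]
ee_rot: [-0.638, 0.669, 0.263, 0.276]
contact_force: [0.5, -1.2, 0.6]
gripper_width: 72.6
grasp_force: 0.0
```

```bash
python3 plan.py 478 -237.5 30 -2.9 45
```

```text
tcp [ 478.9 -219.8   12.3] slide [-0.    -0.004 -0.352] rot [ 0.0005  0.0001 -0.0004] cur [ 478.9 -219.1   82.8] w 72.6 gf 0.0 t 22.7
```

Request:
servo_tool(
  rotation=[
    [0, 0, 0],
    [0, 0, 0],
    [0, 0, 0],
    [0, 0, 0],
    [0, 0, 0],
    [0, 0, 0],
    [0, 0, 0],
    [0, 0, 0],
  ],
  slide=[
    [0, 0, -0.2],
    [0, -0.003, -0.32],
    [0, -0.003, -0.35],
    [0, -0.003, -0.35],
    [0, -0.003, -0.35],
    [0, -0.003, -0.35],
    [0, -0.003, -0.35],
    [0, -0.003, -0.35],
  ],
  grip=[0.7, 0.7, 0.7, 0.7, 0, 0, 0, 0],
)

```text
clock: 23.72
position: [480.0, -220.7, 13.2]
ee_rot: [-0.638, 0.669, 0.261, 0.278]
contact_force: [2.5, -2.4, 6.1]
gripper_width: 59.3
grasp_force: 65.2
```

Request:
servo_tool(
  rotation=[
    [0, 0, 0],
    [0, 0, 0],
    [-0.03, 0, 0],
    [-0.06, 0, 0],
    [-0.09, 0, 0],
    [-0.12, 0, 0],
    [-0.12, 0, 0],
    [-0.12, 0, 0],
  ],
  slide=[
    [0, 0, 0.3],
    [0, 0, 0.6],
    [0, 0.2, 0.9],
    [0, 0.5, 0.9],
    [0, 0.8, 0.9],
    [0, 1, 0.9],
    [0, 1, 0.9],
    [0, 1, 0.9],
  ],
  grip=[0, 0, 0, 0, 0, 0, 0, 0],
)

```text
clock: 24.72
position: [477.0, -18.0, 190.9]
ee_rot: [-0.696, 0.718, -0.001, 0.022]
contact_force: [0.4, 0.4, -2.6]
gripper_width: 58.9
grasp_force: 65.6
```

Request:
servo_tool(
  rotation=[
    [-0.01, 0, 0],
    [-0.03, 0, 0],
    [-0.06, 0, 0],
    [-0.09, 0, 0],
    [-0.09, 0, 0],
  ],
  slide=[
    [0, 0.3, 0],
    [0, 0.6, 0],
    [0.05, 0.8, 0],
    [0.1, 1, 0],
    [0.1, 1, 0],
  ],
  grip=[0, 0, 0, 0, 0],
)

```text
clock: 25.35
position: [499.4, 183.2, 186.9]
ee_rot: [-0.675, 0.688, -0.203, -0.175]
contact_force: [0.1, -0.5, -3.1]
gripper_width: 59.2
grasp_force: 65.8
```

```bash
python3 plan.py 499.5 234 115 -2.9 -45
```

```text
tcp [498.6 216.3  97.3] slide [-0.004  0.166 -0.448] rot [-0.0387  0.0078 -0.0077] cur [499.4 183.2 186.9] w 59.2 gf 65.8 t 25.4
```

Request:
servo_tool(
  rotation=[
    [-0.039, 0.008, -0.008],
    [-0.039, 0.008, -0.008],
    [-0.039, 0.008, -0.008],
    [-0.039, 0.008, -0.008],
    [-0.039, 0.008, -0.008],
    [-0.039, 0.008, -0.008],
    [-0.039, 0.008, -0.008],
  ],
  slide=[
    [0, 0.166, 0],
    [0, 0.166, 0],
    [0, 0.166, -0.15],
    [0, 0.166, -0.35],
    [0, 0.166, -0.45],
    [0, 0.166, -0.45],
    [0, 0.166, -0.45],
  ],
  grip=[0, 0, 0, 0, 0, 0, 0],
)

```text
clock: 26.22
position: [499.6, 213.5, 103.0]
ee_rot: [-0.635, 0.673, -0.264, -0.274]
contact_force: [0.5, 1.4, -1.0]
gripper_width: 58.8
grasp_force: 66.2
```

```bash
python3 plan.py 499.5 233.7 83.3 -2.9 -45
```

```text
tcp [498.6 216.   65.6] slide [-0.005  0.013 -0.187] rot [-0.0007  0.0012  0.0007] cur [499.6 213.5 103. ] w 58.8 gf 66.2 t 26.2
```

Request:
servo_tool(
  rotation=[
    [0, 0.001, 0],
    [0, 0.001, 0],
    [0, 0.001, 0],
    [0, 0.001, 0],
  ],
  slide=[
    [0, 0.01, -0.08],
    [0, 0.01, -0.13],
    [0, 0.01, -0.15],
    [0, 0.01, -0.15],
  ],
  grip=[0, 0, 0, 0],
)

```text
clock: 26.72
position: [498.7, 215.3, 71.5]
ee_rot: [-0.636, 0.671, -0.262, -0.277]
contact_force: [-0.3, -0.1, -2.7]
gripper_width: 59.0
grasp_force: 66.2
```

```bash
python3 plan.py 499.5 233.7 83.3 -2.9 -45
```

```text
tcp [498.6 216.   65.6] slide [-0.     0.004 -0.029] rot [-0.0003 -0.0001  0.0006] cur [498.7 215.3  71.5] w 59.0 gf 66.2 t 26.7
```

Release, then retreat towards the tray for a look.

Request:
servo_tool(
  rotation=[
    [0, 0, 0],
    [0, 0, 0],
    [0, 0, 0],
    [0, 0, 0],
    [0, 0, 0],
    [0, 0, 0],
    [0, 0, 0],
  ],
  slide=[
    [0, 0.003, -0.02],
    [0, 0.003, -0.03],
    [0, 0.003, -0.03],
    [0, 0.003, -0.03],
    [0, 0.003, -0.03],
    [0, 0.003, 0.2],
    [0, 0.003, 0.45],
  ],
  grip=[0, 0, 0.7, 0.7, 0.7, 0.7, 0.7],
)

```text
clock: 27.6
position: [498.6, 215.7, 162.7]
ee_rot: [-0.635, 0.671, -0.262, -0.278]
contact_force: [1.3, 0.1, 0.0]
gripper_width: 72.5
grasp_force: 0.0
```

Request:
servo_tool(
  rotation=[
    [0.03, 0, 0],
    [0.06, 0, 0],
    [0.09, 0, 0],
    [0.125, 0, 0],
    [0.125, 0, 0],
    [0.125, 0, 0],
  ],
  slide=[
    [0, -0.2, 0.3],
    [0, -0.4, 0.3],
    [0, -0.7, 0.3],
    [0, -1, 0.3],
    [0, -1, 0.3],
    [0, -1, 0.3],
  ],
  grip=[0.7, 0.7, 0.7, 0.7, 0.7, 0.7],
)

```text
clock: 28.35
position: [498.8, 14.0, 222.6]
ee_rot: [-0.692, 0.722, 0.014, -0.012]
contact_force: [-0.1, 0.4, 0.1]
gripper_width: 72.5
grasp_force: 0.0
```

Request:
servo_tool(
  rotation=[
    [0, 0, 0],
    [0, 0, 0],
    [0, 0, 0],
    [0, 0, 0],
    [0, 0, 0],
  ],
  slide=[
    [0, -0.3, 0],
    [0, -0.6, 0],
    [0, -0.9, 0],
    [0, -1, 0],
    [0, -1, 0],
  ],
  grip=[0.7, 0.7, 0.7, 0.7, 0.7],
)

```text
clock: 28.98
position: [499.1, -183.5, 221.0]
ee_rot: [-0.693, 0.72, 0.015, -0.014]
contact_force: [-0.1, -1.1, 0.1]
gripper_width: 72.7
grasp_force: 0.0
```

```bash
cat > chk.py <<'E'
from look import *
d=cam('top'); blocks(d); blocks(d,85,105,(440,560,80,470)); cv2.imwrite('pics/'+sys.argv[1],cv2.resize(ortho(d,76,430,570,80,470)[...,::-1],None,fx=2,fy=2))
E
python3 chk.py c1.png; python3 plan.py 475.5 -367 120 17.5 0
```

```text
blk [ 475.3 -367.1] [50. 56.] 19.0 z 40.6 [166. 158. 148.]
blk [496.2 230.8] [50. 58.] -2.9 z 94.2 [119. 113. 105.]
blk [488.9 139.2] [46. 59.] -3.4 z 94.0 [120. 114. 106.]
tcp [ 475.5 -367.    95. ] slide [-0.118 -0.921 -0.631] rot [ 0.0006 -0.0064  0.0545] cur [ 499.1 -182.8  221.2] w 72.2 gf 0.0 t 29.0
```

View pics/c1.png

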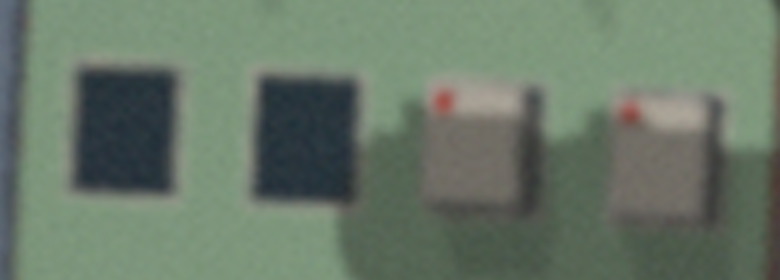

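The picture shows both blocks film up on their pads, red dots at (445,102) and (630,114). Next, the film-up block.

Request:
servo_tool(
  rotation=[
    [0, -0.003, 0.02],
    [0, -0.006, 0.04],
    [0, -0.006, 0.053],
    [0, -0.006, 0.053],
    [0, -0.006, 0.053],
    [0, -0.006, 0.053],
    [0, -0.006, 0.053],
  ],
  slide=[
    [-0.03, -0.3, 0],
    [-0.06, -0.6, -0.1],
    [-0.118, -0.92, -0.3],
    [-0.118, -0.92, -0.5],
    [-0.118, -0.92, -0.63],
    [-0.118, -0.92, -0.63],
    [-0.118, -0.92, -0.63],
  ],
  grip=[0.7, 0.7, 0.7, 0.7, 0.7, 0.7, 0.7],
)

```text
clock: 29.9
position: [477.0, -367.2, 97.2]
ee_rot: [0.804, -0.595, 0.002, 0.001]
contact_force: [0.2, 0.2, 0.6]
gripper_width: 72.4
grasp_force: 0.0
```

```bash
python3 plan.py 476 -367 29.5 18 0
```

```text
tcp [ 476.  -367.     4.5] slide [-0.005  0.001 -0.463] rot [0.0007 0.0002 0.0027] cur [ 477.  -367.2   97.2] w 72.4 gf 0.0 t 29.9
```

Request:
servo_tool(
  rotation=[
    [0, 0, 0.002],
    [0, 0, 0.002],
    [0, 0, 0.002],
    [0, 0, 0.002],
    [0, 0, 0.002],
    [0, 0, 0.002],
    [0, 0, 0.002],
    [0, 0, 0.002],
  ],
  slide=[
    [0, 0, -0.2],
    [-0.005, 0, -0.35],
    [-0.005, 0, -0.43],
    [-0.005, 0, -0.45],
    [-0.005, 0, -0.45],
    [-0.005, 0, -0.45],
    [-0.005, 0, -0.45],
    [-0.005, 0, -0.45],
  ],
  grip=[0.7, 0.7, 0.7, 0.7, 0, 0, 0, 0],
)

```text
clock: 30.9
position: [475.6, -368.4, 7.4]
ee_rot: [0.807, -0.59, 0.002, 0.001]
contact_force: [2.3, 1.9, 5.6]
gripper_width: 59.2
grasp_force: 67.2
```

Request:
servo_tool(
  rotation=[
    [0, 0, 0],
    [0, 0, 0],
    [0, 0, 0],
    [0, 0, -0.02],
    [0, 0, -0.04],
    [0, 0, -0.057],
    [0, 0, -0.057],
  ],
  slide=[
    [0, 0, 0.3],
    [0, 0, 0.6],
    [0, 0.2, 0.9],
    [0, 0.5, 0.9],
    [0, 0.8, 0.9],
    [0, 1, 0.9],
    [0, 1, 0.9],
  ],
  grip=[0, 0, 0, 0, 0, 0, 0],
)

```text
clock: 31.78
position: [473.1, -165.8, 185.5]
ee_rot: [-0.69, 0.724, 0.0, -0.002]
contact_force: [-0.2, 0.3, -2.4]
gripper_width: 59.1
grasp_force: 66.5
```

Request:
servo_tool(
  rotation=[
    [0, 0, 0],
    [0, 0, 0],
    [0, 0, 0],
    [0, 0, 0],
    [0, 0, 0],
  ],
  slide=[
    [0, 0.3, 0],
    [0, 0.6, 0],
    [0, 0.9, 0],
    [0, 1, 0],
    [0, 1, 0],
  ],
  grip=[0, 0, 0, 0, 0],
)

```text
clock: 32.4
position: [473.9, 32.4, 185.3]
ee_rot: [-0.689, 0.724, -0.0, -0.002]
contact_force: [-0.1, -0.5, -1.7]
gripper_width: 59.4
grasp_force: 66.5
```

Request:
servo_tool(
  rotation=[
    [0, 0, 0],
    [0, 0, 0],
    [0, 0, 0],
    [0, 0, 0],
    [0, 0, 0],
  ],
  slide=[
    [0, 0.3, 0],
    [0, 0.6, 0],
    [0.1, 0.9, 0],
    [0.14, 1, 0],
    [0.14, 1, 0],
  ],
  grip=[0, 0, 0, 0, 0],
)

```text
clock: 33.02
position: [502.9, 231.7, 184.7]
ee_rot: [-0.689, 0.725, -0.0, -0.003]
contact_force: [-1.0, -0.5, -1.6]
gripper_width: 58.8
grasp_force: 66.5
```

```bash
python3 plan.py 504 322.6 83.5 -2.9 0
```

```text
tcp [504.  322.6  58.5] slide [ 0.006  0.454 -0.631] rot [ 0.0006 -0.0005  0.0001] cur [502.9 231.7 184.7] w 58.8 gf 66.5 t 33.0
```

Request:
servo_tool(
  rotation=[
    [0, 0, 0],
    [0, 0, 0],
    [0, 0, 0],
    [0, 0, 0],
    [0, 0, 0],
    [0, 0, 0],
  ],
  slide=[
    [0.006, 0.2, 0],
    [0.006, 0.447, 0],
    [0.006, 0.447, -0.3],
    [0.006, 0.447, -0.5],
    [0.006, 0.447, -0.56],
    [0.006, 0.447, -0.56],
  ],
  grip=[0, 0, 0, 0, 0, 0],
)

```text
clock: 33.78
position: [504.0, 320.2, 74.0]
ee_rot: [-0.688, 0.725, -0.001, -0.002]
contact_force: [0.6, 1.8, -0.9]
gripper_width: 59.0
grasp_force: 66.4
```

```bash
python3 plan.py 504 321.2 87 -2.9 0
```

```text
tcp [504.  321.2  62. ] slide [-0.     0.005 -0.06 ] rot [ 0.0006 -0.0003  0.0003] cur [504.  320.2  74. ] w 59.0 gf 66.4 t 33.8
```

Request:
servo_tool(
  rotation=[
    [0, 0, 0],
    [0, 0, 0],
    [0, 0, 0],
    [0, 0, 0],
    [0, 0, 0],
    [0, 0, 0],
    [0, 0, 0],
    [0, 0, 0],
  ],
  slide=[
    [0, 0, -0.03],
    [0, 0.002, -0.06],
    [0, 0.002, -0.06],
    [0, 0.002, -0.06],
    [0, 0.002, -0.06],
    [0, 0.002, -0.06],
    [0, 0, 0.2],
    [0, 0, 0.6],
  ],
  grip=[0, 0, 0, 0.7, 0.7, 0.7, 0.7, 0.7],
)

```text
clock: 34.78
position: [502.9, 320.8, 176.4]
ee_rot: [-0.689, 0.725, -0.001, -0.003]
contact_force: [1.1, 2.1, 0.3]
gripper_width: 72.7
grasp_force: 0.0
```

Request:
servo_tool(
  rotation=[
    [0, 0, 0],
    [0, 0, 0],
    [0, 0, 0],
    [0, 0, 0],
    [0, 0, 0],
  ],
  slide=[
    [0, -0.3, 0.1],
    [0, -0.6, 0.2],
    [0, -0.9, 0.2],
    [0, -1, 0.2],
    [0, -1, 0.2],
  ],
  grip=[0, 0, 0, 0, 0],
)

```text
clock: 35.4
position: [503.5, 120.4, 216.6]
ee_rot: [-0.688, 0.726, -0.0, -0.001]
contact_force: [-0.4, 0.5, 0.5]
gripper_width: 42.5
grasp_force: 0.0
```

Request:
servo_tool(
  rotation=[
    [0, 0, 0],
    [0, 0, 0],
    [0, 0, 0],
    [0, 0, 0],
    [0, 0, 0],
  ],
  slide=[
    [-0.1, -0.3, 0],
    [-0.2, -0.6, 0],
    [-0.2, -0.9, 0],
    [-0.2, -1, 0],
    [-0.2, -1, 0],
  ],
  grip=[0, 0, 0, 0, 0],
)

```text
clock: 36.02
position: [464.0, -78.7, 216.1]
ee_rot: [-0.688, 0.725, -0.0, -0.001]
contact_force: [0.5, 0.4, 0.2]
gripper_width: 42.6
grasp_force: 0.0
```

```bash
cat > bar.py <<'E'
from look import *
d=cam('top'); blocks(d); blocks(d,85,105,(440,560,80,470)); cv2.imwrite('pics/c2.png',cv2.resize(ortho(d,90,430,570,80,470)[...,::-1],None,fx=2,fy=2))
o=ortho(d,30,580,720,-400,-100).astype(int); r=rects(o[...,2]-o[...,0]>35,720,-100,amin=60); print(r)
C=cloud(d); m=(C[...,0]<700)&(C[...,0]>600)&(C[...,1]>-420)&(C[...,1]<-120)&(C[...,2]>24)&(C[...,2]<40); print('bar depth',cv2.minAreaRect(C[m][:,:2].astype(np.float32)))
s=read_state(); print(s['position'])
E
python3 bar.py
```

```text
blk [ 654.8 -265.9] [25. 82.] -71.5 z 31.2 [121. 123. 117.]
blk [499.9 320.1] [50. 58.] -0.5 z 94.5 [155. 148. 138.]
[(array([ 643.9, -190.8], dtype=float32), np.float32(8.1), array([ 7.2, 22.5], dtype=float32)), (array([ 659.1, -300. ], dtype=float32), np.float32(11.3), array([ 7.5, 22.2], dtype=float32))]
bar depth ((651.3934936523438, -244.3343505859375), (27.79369354248047, 200.5851287841797), 8.587166786193848)
[464.0307259  -78.02171653 216.11403622]
```

View pics/c2.png

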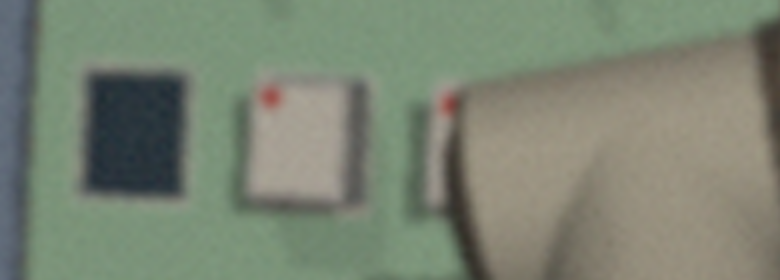

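The view shows block 3 centred on its pad, red dot at (270,97), with the arm hiding the other two. Now to measure rail height and approach the bar.

Run:
```python
from look import *
d=cam('top'); C=cloud(d)
o=ortho(d,94,440,560,260,380).astype(int); print('film3 color',rects((o.min(2)>135),560,380))
for y in (230,300):
    m=(abs(C[...,1]-y)<8)&(C[...,0]>590)&(C[...,0]<720); q=C[m]; q=q[q[:,0].argsort()]
    for a in range(600,720,8):
        k=q[(q[:,0]>=a)&(q[:,0]<a+8)]; print(y,a,k[:,2].mean().round(),k[:,2].max().round() if len(k) else 0)
go([653,-245,100],7.9,0,20)
```

```text
film3 color [(array([500.6, 320.3], dtype=float32), np.float32(-3.7), array([43.1, 55.2], dtype=float32))]
230 600 58.0 63.0
230 608 58.0 62.0
230 616 58.0 64.0
230 624 59.0 63.0
230 632 57.0 62.0
230 640 57.0 61.0
230 648 59.0 68.0
230 656 67.0 71.0
230 664 nan 0
230 672 2.0 2.0
230 680 -0.0 11.0
230 688 -2.0 3.0
230 696 -2.0 1.0
230 704 0.0 4.0
230 712 -1.0 4.0
300 600 57.0 61.0
300 608 58.0 60.0
300 616 58.0 62.0
300 624 57.0 62.0
300 632 58.0 61.0
300 640 58.0 63.0
300 648 60.0 64.0
300 656 64.0 71.0
300 664 67.0 69.0
300 672 nan 0
300 680 -1.0 5.0
300 688 -1.0 3.0
300 696 -1.0 3.0
300 704 1.0 4.0
300 712 1.0 4.0
tcp [ 653. -245.   80.] slide [ 0.945 -0.837 -0.681] rot [ 0.0004 -0.0002  0.0299] cur [464.  -77.6 216.1] w 42.7 gf 0.0 t 36.1<stdin>:7: RuntimeWarning: Mean of empty slice.
  ret = ret.dtype.type(ret / rcount)
```

Request:
servo_tool(
  rotation=[
    [0, 0, 0.01],
    [0, 0, 0.02],
    [0, 0, 0.03],
    [0, 0, 0.03],
    [0, 0, 0.03],
    [0, 0, 0.03],
    [0, 0, 0.03],
    [0, 0, 0.03],
  ],
  slide=[
    [0.2, -0.2, 0],
    [0.4, -0.4, 0],
    [0.6, -0.6, 0],
    [0.95, -0.837, -0.2],
    [0.95, -0.837, -0.4],
    [0.95, -0.837, -0.68],
    [0.95, -0.837, -0.68],
    [0.95, -0.837, -0.68],
  ],
  grip=[0.41, 0.41, 0.41, 0.41, 0.41, 0.41, 0.41, 0.41],
)

```text
clock: 37.12
position: [655.4, -245.2, 82.7]
ee_rot: [0.755, -0.656, 0.002, 0.001]
contact_force: [0.8, 0.3, 1.2]
gripper_width: 59.8
grasp_force: 0.0
```

Run:
```python
from look import *
d=cam('side');save(d,'s5.png',(240,150,400,270),4)
go([654,-245,29.5],7.9,0,20)
d=cam('top');blocks(d,85,105,(440,560,80,470))
o=ortho(d,94,440,560,100,380).astype(int); print('film color',rects((o.min(2)>135),560,380))
```

```text
tcp [ 654.  -245.     9.5] slide [-0.009  0.002 -0.372] rot [ 0.0008  0.0007 -0.0003] cur [ 655.8 -245.5   83.9] w 60.0 gf 0.0 t 37.2
blk [499.9 320.3] [50. 58.] -0.3 z 94.2 [158. 150. 140.]
blk [496.2 231.2] [49. 58.] -4.1 z 93.7 [159. 151. 140.]
blk [489.1 139.2] [46. 57.] -1.3 z 93.5 [108. 104.  96.]
film color [(array([500. , 320.2], dtype=float32), np.float32(-1.9), array([44.4, 55.1], dtype=float32)), (array([499.5, 231.5], dtype=float32), np.float32(-3.6), array([46.1, 61.1], dtype=float32))]
```

View pics/s5.png

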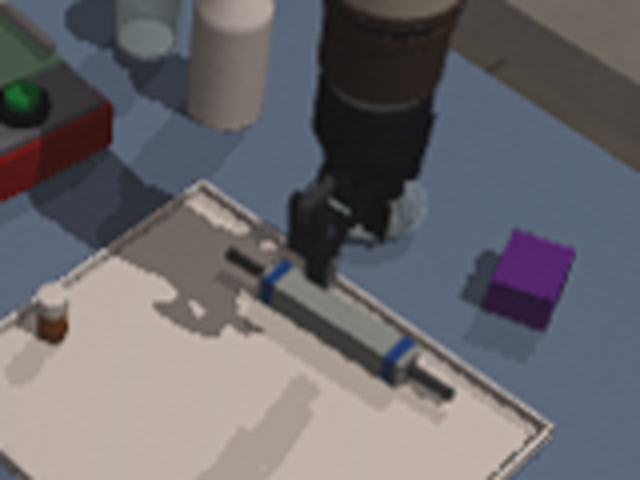

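The gripper stands above the bar's middle at (325,290). I'll narrow the opening and grip a little high to clear the tray rim.

Request:
servo_tool(
  rotation=[
    [0, 0, 0],
    [0, 0, 0],
    [0, 0, 0],
    [0, 0, 0],
    [0, 0, 0],
    [0, 0, 0],
    [0, 0, 0],
    [0, 0, 0],
  ],
  slide=[
    [-0.005, 0, -0.1],
    [-0.005, 0, -0.2],
    [-0.005, 0, -0.3],
    [-0.005, 0, -0.335],
    [-0.005, 0, -0.335],
    [-0.005, 0, -0.335],
    [-0.005, 0, -0.335],
    [-0.005, 0, -0.335],
  ],
  grip=[0, 0, 0, 0, -1, -1, -1, -1],
)

```text
clock: 38.22
position: [653.0, -246.0, 14.0]
ee_rot: [0.754, -0.657, 0.001, 0.001]
contact_force: [-0.1, 0.6, 1.2]
gripper_width: 24.6
grasp_force: 61.7
```

Request:
servo_tool(
  rotation=[
    [0, 0, 0],
    [0, 0, 0],
    [0, 0, 0],
    [0, 0, 0],
    [0, 0, 0],
  ],
  slide=[
    [0, 0, 0.2],
    [0, 0, 0.5],
    [0, 0, 0.8],
    [-0.15, 0, 0.9],
    [-0.15, 0, 0.9],
  ],
  grip=[-1, -1, -1, -1, -1],
)

```text
clock: 38.85
position: [621.2, -246.2, 195.8]
ee_rot: [0.754, -0.657, 0.001, 0.001]
contact_force: [-0.4, 0.6, -3.5]
gripper_width: 24.8
grasp_force: 61.3
```

Request:
servo_tool(
  rotation=[
    [0, 0, -0.01],
    [0, 0, -0.02],
    [0, 0, -0.03],
    [0, 0, -0.03],
    [0, 0, -0.03],
  ],
  slide=[
    [0, 0.3, 0],
    [0, 0.6, 0],
    [0, 0.9, 0],
    [0, 1, 0],
    [0, 1, 0],
  ],
  grip=[-1, -1, -1, -1, -1],
)

```text
clock: 39.48
position: [622.1, -44.6, 192.0]
ee_rot: [-0.69, 0.724, 0.0, -0.002]
contact_force: [0.3, -0.4, -3.4]
gripper_width: 24.2
grasp_force: 61.3
```

```bash
python3 plan.py 629 270 160 -2.9 0 20
```

```text
tcp [629. 270. 140.] slide [ 0.035  1.573 -0.26 ] rot [ 0.0005 -0.0007 -0.0003] cur [622.1 -44.6 192. ] w 24.2 gf 61.3 t 39.5
```

Request:
servo_tool(
  rotation=[
    [0, 0, 0],
    [0, 0, 0],
    [0, 0, 0],
    [0, 0, 0],
    [0, 0, 0],
  ],
  slide=[
    [0, 0.3, 0],
    [0, 0.6, 0],
    [0, 0.9, 0],
    [0.02, 1, 0],
    [0.02, 1, 0],
  ],
  grip=[-1, -1, -1, -1, -1],
)

```text
clock: 40.1
position: [626.7, 154.0, 192.3]
ee_rot: [-0.689, 0.725, -0.0, -0.002]
contact_force: [-0.6, -1.3, -3.3]
gripper_width: 24.4
grasp_force: 61.3
```

Request:
servo_tool(
  rotation=[
    [0, 0, 0],
    [0, 0, 0],
    [0, 0, 0],
    [0, 0, 0],
    [0, 0, 0],
    [0, 0, 0],
  ],
  slide=[
    [0.01, 0.2, 0],
    [0.015, 0.5, 0],
    [0.015, 0.572, -0.1],
    [0.015, 0.572, -0.25],
    [0.015, 0.572, -0.25],
    [0.015, 0.572, -0.25],
  ],
  grip=[-1, -1, -1, -1, -1, -1],
)

```text
clock: 40.85
position: [630.4, 266.9, 144.1]
ee_rot: [-0.688, 0.725, -0.001, -0.001]
contact_force: [0.6, -0.6, -2.2]
gripper_width: 24.7
grasp_force: 61.2
```

Run:
```python
from look import *
go([629,270,140],-2.9,0,20)
t=cam('top'); s=cam('side')
o=ortho(t,110,570,700,150,390); o2=ortho(s,110,570,700,150,390)
cv2.imwrite('pics/b1.png',cv2.vconcat([cv2.resize(x,None,fx=3,fy=2.2)[...,::-1] for x in (o,o2)]))
C=cloud(t)
for n,lo,hi,y0,y1 in(('brL',98,115,335,375),('brR',98,115,165,205),('jL',138,150,335,380),('jR',135,150,160,205)):
    m=(C[...,2]>lo)&(C[...,2]<hi)&(C[...,0]<690)&(C[...,0]>580)&(C[...,1]<y1)&(C[...,1]>y0); q=C[m]
    if len(q): print(n,len(q),q.min(0).round(),q.max(0).round(),q.mean(0).round(1))
```

```text
tcp [629. 270. 120.] slide [-0.007  0.015 -0.12 ] rot [ 0.0005 -0.0001  0.0003] cur [630.4 266.9 144.1] w 24.7 gf 61.2 t 40.9
brL 13 [612. 349.  98.] [622. 362. 110.] [615.9 355.6 104.7]
brR 15 [604. 178.  99.] [638. 191. 111.] [615.1 183.9 105.9]
jL 17 [626. 337. 144.] [636. 369. 150.] [631.6 350.9 148.2]
jR 18 [610. 165. 140.] [636. 203. 150.] [620.3 191.9 146.6]
```

View pics/b1.png

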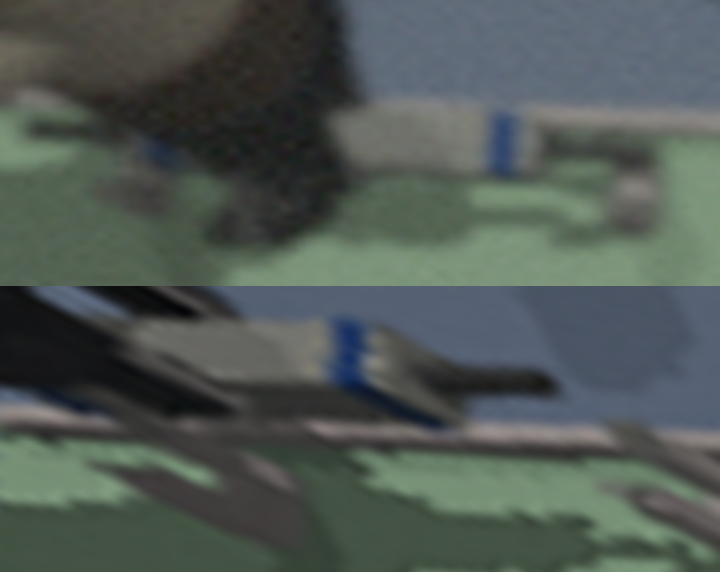

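The upper half shows the bar held just above the bracket tops (right bracket at (632,200)). The journals' depth agrees with the tool pose to a constant 3 mm camera offset, so I correct for that and lower.

Request:
servo_tool(
  rotation=[
    [0, 0, 0],
    [0, 0, 0],
    [0, 0, 0],
    [0, 0, 0],
  ],
  slide=[
    [-0.008, 0.01, -0.08],
    [-0.008, 0.01, -0.12],
    [-0.008, 0.01, -0.12],
    [-0.008, 0.01, -0.12],
  ],
  grip=[-1, -1, -1, -1],
)

```text
clock: 41.45
position: [628.0, 270.6, 119.4]
ee_rot: [-0.689, 0.725, -0.001, -0.001]
contact_force: [-0.1, 0.3, -3.6]
gripper_width: 24.3
grasp_force: 61.3
```

```bash
python3 plan.py 628.3 269.7 132 -2.9 0 20
```

```text
tcp [628.3 269.7 112. ] slide [ 0.001 -0.004 -0.037] rot [ 0.0004 -0.0002  0.    ] cur [628.  270.6 119.4] w 24.3 gf 61.3 t 41.5
```

Request:
servo_tool(
  rotation=[
    [0, 0, 0],
    [0, 0, 0],
    [0, 0, 0],
    [0, 0, 0],
    [0, 0, 0],
    [0, 0, 0],
  ],
  slide=[
    [0.001, -0.003, -0.03],
    [0.001, -0.003, -0.06],
    [0.001, -0.003, -0.08],
    [0.001, -0.003, -0.1],
    [0.001, -0.003, -0.12],
    [0.001, -0.003, -0.12],
  ],
  grip=[-1, -1, -1, -1, -1, -1],
)

```text
clock: 42.2
position: [627.8, 269.7, 94.8]
ee_rot: [-0.689, 0.725, -0.0, -0.002]
contact_force: [0.1, 0.2, -2.5]
gripper_width: 24.9
grasp_force: 61.3
```

```bash
python3 plan.py 628.3 269.7 96 -2.9 0 20; python3 -c "
from h import *
print(read_state()['contact_force'],read_state()['wrist_torque'])
save(cam('side'),'s6.png',(150,90,310,210),4)"
```

```text
tcp [628.3 269.7  76. ] slide [ 0.002  0.    -0.094] rot [ 0.0005 -0.0004  0.0001] cur [627.8 269.7  94.8] w 24.9 gf 61.3 t 42.2
[ 0.05432617  0.24328764 -2.49725447] [-0.00853747 -0.04021257 -0.05882827]
```

View pics/s6.png

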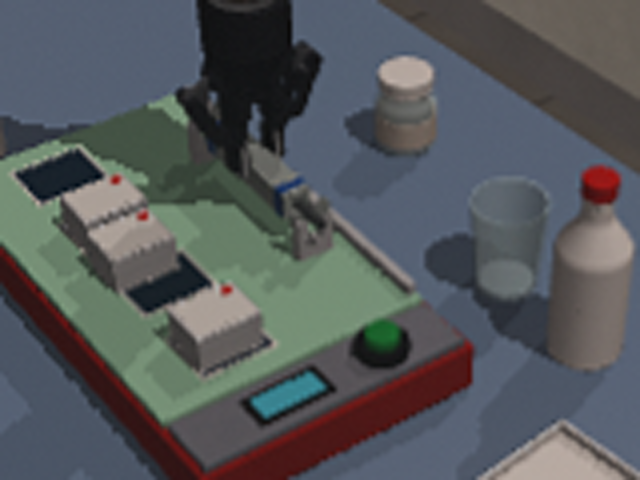

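The bar's journal sits in the near bracket at (315,225). But the middle block has been knocked towards its neighbour, now at (130,245). It was in place well past 0.2 s earlier, so I'll finish seating the bar and then put the block back.

Request:
servo_tool(
  rotation=[
    [0, 0, 0],
    [0, 0, 0],
    [0, 0, 0],
    [0, 0, 0],
    [0, 0, 0],
    [0, 0, 0],
  ],
  slide=[
    [0, 0, -0.03],
    [0, 0, -0.06],
    [0, 0, -0.08],
    [0, 0, -0.09],
    [0, 0, -0.09],
    [0, 0, -0.09],
  ],
  grip=[-1, -1, -1, -1, -1, -1],
)

```text
clock: 43.0
position: [628.2, 269.9, 77.5]
ee_rot: [-0.689, 0.725, -0.0, -0.001]
contact_force: [-0.2, 0.4, -2.6]
gripper_width: 24.6
grasp_force: 61.3
```

```bash
python3 plan.py 628.3 269.7 96 -2.9 0 20; python3 -c "
from h import *
print(read_state()['contact_force'],read_state()['wrist_torque'])"
```

```text
tcp [628.3 269.7  76. ] slide [ 0.001 -0.001 -0.008] rot [ 0.0004 -0.0002  0.0001] cur [628.2 269.9  77.5] w 24.6 gf 61.3 t 43.0
[-0.17454694  0.43132679 -2.57125215] [-0.01922755 -0.00986257 -0.03718846]
```

Request:
servo_tool(
  rotation=[
    [0, 0, 0],
    [0, 0, 0],
    [0, 0, 0],
    [0, 0, 0],
    [0, 0, 0],
    [0, 0, 0],
  ],
  slide=[
    [0, 0, -0.006],
    [0, 0, -0.009],
    [0, 0, -0.009],
    [0, 0, -0.009],
    [0, 0, -0.009],
    [0, 0, -0.009],
  ],
  grip=[-1, -1, -1, -0.1, -0.1, -0.1],
)

```text
clock: 43.75
position: [628.3, 269.9, 75.9]
ee_rot: [-0.689, 0.725, -0.001, -0.001]
contact_force: [-0.3, 0.2, -0.3]
gripper_width: 38.7
grasp_force: 0.0
```

Request:
servo_tool(
  rotation=[
    [0, 0, 0],
    [0, 0, 0],
    [0, 0, 0],
    [0, 0, 0],
    [0, 0, 0],
    [0, 0, 0],
    [0, 0, 0],
  ],
  slide=[
    [0, 0, 0.1],
    [0, 0, 0.3],
    [0, 0, 0.6],
    [-0.3, -0.3, 0.6],
    [-0.5, -0.6, 0.6],
    [-0.6, -1, 0.6],
    [-0.6, -1, 0.6],
  ],
  grip=[-0.1, -0.1, -0.1, -0.1, 0.4, 0.7, 0.7],
)

```text
clock: 44.62
position: [506.8, 68.1, 196.2]
ee_rot: [-0.689, 0.725, -0.001, -0.001]
contact_force: [0.7, -0.9, -0.2]
gripper_width: 72.8
grasp_force: 0.0
```

Request:
servo_tool(
  rotation=[
    [0, 0, 0],
    [0, 0, 0],
    [0, 0, 0],
    [0, 0, 0],
    [0, 0, 0],
  ],
  slide=[
    [0, -0.3, 0],
    [0, -0.6, 0],
    [0, -0.9, 0],
    [0, -1, 0],
    [0, -1, 0],
  ],
  grip=[0.7, 0.7, 0.7, 0.7, 0.7],
)

```text
clock: 45.25
position: [507.9, -131.6, 195.6]
ee_rot: [-0.688, 0.726, -0.001, -0.001]
contact_force: [0.6, 0.8, -0.4]
gripper_width: 72.7
grasp_force: 0.0
```

```bash
cat > fin.py <<'E'
from look import *
t=cam('top'); s=cam('side'); blocks(t,85,105,(440,560,80,470))
C=cloud(t)
for n,y0,y1 in(('mid',225,315),('jL',366,376),('jR',162,175)):
    m=(C[...,2]>70)&(C[...,2]<115)&(C[...,0]<680)&(C[...,0]>590)&(C[...,1]<y1)&(C[...,1]>y0); q=C[m]
    if len(q): print(n,len(q),q.min(0).round(),q.max(0).round(),np.median(q,0).round(1))
o=ortho(t,90,440,680,80,470); print(rects(ortho(t,94,440,560,100,470).min(2)>135,560,470))
a=cv2.resize(o,None,fx=1.5,fy=1.25)[...,::-1]; b=cv2.resize(s['image'][80:220,140:330],(585,300),interpolation=cv2.INTER_CUBIC)[...,::-1]
cv2.imwrite('pics/'+sys.argv[1],cv2.vconcat([a,b]))
E
python3 fin.py f1.png
```

```text
blk [499.8 320.2] [51. 58.] -0.3 z 94.2 [150. 143. 133.]
blk [490.1 263.3] [50. 58.] -4.9 z 94.4 [130. 123. 115.]
blk [488.9 143. ] [38. 57.] -1.2 z 94.2 [121. 114. 106.]
mid 268 [608. 225.  70.] [664. 315.  98.] [622.1 268.5  91.3]
jL 8 [625. 367.  70.] [665. 373.  84.] [630.5 370.1  81.9]
jR 10 [614. 167.  78.] [623. 173.  85.] [619.2 169.3  81.5]
[(array([506.7, 261.6], dtype=float32), np.float32(-88.5), array([26.4, 43.5], dtype=float32)), (array([500.5, 320.5], dtype=float32), np.float32(0.0), array([45., 53.], dtype=float32))]
```

View pics/f1.png

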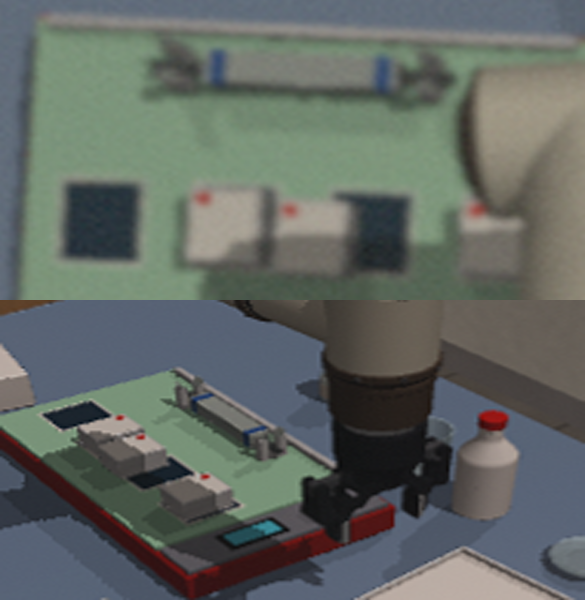

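The bar lies in both brackets (top about 91 mm, as it should). The knocked block, film up at (315,235), sits between its pad and the neighbour. Putting it back.

```bash
python3 plan.py 494 263.3 115 -4 0
```

```text
tcp [494.  263.3  90. ] slide [-0.07   1.967 -0.528] rot [ 0.0004 -0.0002 -0.0029] cur [ 508.  -130.   195.6] w 72.8 gf 0.0 t 45.4
```

Request:
servo_tool(
  rotation=[
    [0, 0, 0],
    [0, 0, 0],
    [0, 0, 0],
    [0, 0, 0],
    [0, 0, 0],
  ],
  slide=[
    [0, 0.3, 0],
    [0, 0.6, 0],
    [0, 0.9, 0],
    [0, 1, 0],
    [0, 1, 0],
  ],
  grip=[0.7, 0.7, 0.7, 0.7, 0.7],
)

```text
clock: 45.98
position: [507.8, 71.8, 195.6]
ee_rot: [-0.69, 0.724, -0.0, -0.001]
contact_force: [0.3, -0.3, 0.2]
gripper_width: 72.6
grasp_force: 0.0
```

Request:
servo_tool(
  rotation=[
    [0, 0, -0.003],
    [0, 0, -0.003],
    [0, 0, -0.003],
    [0, 0, -0.003],
    [0, 0, -0.003],
    [0, 0, -0.003],
    [0, 0, -0.003],
  ],
  slide=[
    [-0.03, 0.3, 0],
    [-0.06, 0.6, 0],
    [-0.068, 0.98, 0],
    [-0.068, 0.98, -0.2],
    [-0.068, 0.98, -0.4],
    [-0.068, 0.98, -0.4],
    [-0.068, 0.98, -0.4],
  ],
  grip=[0.7, 0.7, 0.7, 0.7, 0.7, 0.7, 0.7],
)

```text
clock: 46.85
position: [495.6, 265.7, 117.0]
ee_rot: [-0.682, 0.732, -0.001, -0.0]
contact_force: [-0.7, 1.1, -0.0]
gripper_width: 72.6
grasp_force: 0.0
```

```bash
python3 plan.py 494 263.3 87 -4 0
```

```text
tcp [494.  263.3  62. ] slide [-0.008 -0.012 -0.275] rot [0.0003 0.0001 0.0001] cur [495.6 265.7 117. ] w 72.6 gf 0.0 t 46.9
```

Request:
servo_tool(
  rotation=[
    [0, 0, 0],
    [0, 0, 0],
    [0, 0, 0],
    [0, 0, 0],
    [0, 0, 0],
    [0, 0, 0],
    [0, 0, 0],
    [0, 0, 0],
  ],
  slide=[
    [-0.005, -0.01, -0.1],
    [-0.007, -0.012, -0.2],
    [-0.007, -0.012, -0.25],
    [-0.007, -0.012, -0.27],
    [-0.007, -0.012, -0.27],
    [-0.007, -0.012, -0.27],
    [-0.007, -0.012, -0.27],
    [-0.007, -0.012, -0.27],
  ],
  grip=[0.7, 0.7, 0.7, 0.7, 0, 0, 0, 0],
)

```text
clock: 47.85
position: [493.8, 264.0, 62.6]
ee_rot: [-0.682, 0.731, -0.001, -0.0]
contact_force: [0.9, -0.7, 5.4]
gripper_width: 58.9
grasp_force: 67.2
```

```bash
python3 plan.py 501 230.8 90 -2.9 0
```

```text
tcp [501.  230.8  65. ] slide [ 0.036 -0.166  0.012] rot [0.0002 0.     0.003 ] cur [493.8 264.   62.6] w 58.9 gf 67.2 t 47.9
```

Request:
servo_tool(
  rotation=[
    [0, 0, 0],
    [0, 0, 0.003],
    [0, 0, 0.003],
    [0, 0, 0.003],
    [0, 0, 0.003],
    [0, 0, 0.003],
    [0, 0, 0.003],
  ],
  slide=[
    [0, 0, 0.15],
    [0.036, -0.1, 0.15],
    [0.036, -0.163, 0.15],
    [0.036, -0.163, 0.15],
    [0.036, -0.163, 0.06],
    [0.036, -0.163, 0.02],
    [0.036, -0.163, 0.02],
  ],
  grip=[0, 0, 0, 0, 0, 0, 0],
)

```text
clock: 48.72
position: [499.6, 230.7, 64.5]
ee_rot: [-0.689, 0.725, -0.0, -0.003]
contact_force: [-0.3, 0.5, -2.1]
gripper_width: 59.4
grasp_force: 66.3
```

Request:
servo_tool(
  rotation=[
    [0, 0, 0],
    [0, 0, 0],
    [0, 0, 0],
    [0, 0, 0],
    [0, 0, 0],
    [0, 0, 0],
    [0, 0, 0],
  ],
  slide=[
    [0, 0, -0.015],
    [0, 0, -0.018],
    [0, 0, -0.018],
    [0, 0, -0.018],
    [0, 0, -0.018],
    [0, 0, 0.2],
    [0, 0, 0.6],
  ],
  grip=[0, 0, 0.7, 0.7, 0.7, 0.7, 0.7],
)

```text
clock: 49.6
position: [499.3, 230.0, 167.5]
ee_rot: [-0.689, 0.725, -0.0, -0.004]
contact_force: [1.0, 1.3, 0.0]
gripper_width: 72.6
grasp_force: 0.0
```

Request:
servo_tool(
  rotation=[
    [0, 0, 0],
    [0, 0, 0],
    [0, 0, 0],
    [0, 0, 0],
    [0, 0, 0],
  ],
  slide=[
    [0, -0.3, 0.1],
    [0, -0.6, 0.1],
    [0.2, -0.9, 0.1],
    [0.4, -1, 0.1],
    [0.4, -1, 0.1],
  ],
  grip=[-1, -1, -1, -1, -1],
)

```text
clock: 50.22
position: [582.2, 28.6, 187.3]
ee_rot: [-0.687, 0.726, -0.001, -0.002]
contact_force: [-0.2, 0.9, -0.3]
gripper_width: -0.3
grasp_force: 0.0
```

Request:
servo_tool(
  rotation=[
    [0, 0, 0],
    [0, 0, 0],
    [0, 0, 0],
    [0, 0, 0],
    [0, 0, 0],
  ],
  slide=[
    [0, -0.3, 0],
    [0, -0.6, 0],
    [0, -0.9, 0],
    [0, -1, 0],
    [0, -1, 0],
  ],
  grip=[-1, -1, -1, -1, -1],
)

```text
clock: 50.85
position: [579.7, -169.7, 187.8]
ee_rot: [-0.688, 0.726, -0.0, -0.002]
contact_force: [0.7, 0.8, 0.2]
gripper_width: 0.2
grasp_force: 0.0
```

```bash
python3 fin.py f2.png
python3 - <<'E'
from look import *
t=cam('top'); C=cloud(t)
im=t['image'].astype(int); m=(im[...,1]-im[...,0]>35)&(im[...,0]<60)&(C[...,1]<110)&(C[...,1]>10)&(C[...,0]>560)&(C[...,0]<630)
print('btn',C[m].mean(0),np.median(C[m],0),m.sum())
z=np.median(C[m][:,2]); o=ortho(t,z,560,640,10,110).astype(int); print(rects((o[...,1]-o[...,0]>40)&(o[...,0]<50),640,110,amin=100))
E
```

```text
blk [499.8 320.3] [50. 58.] -0.9 z 94.2 [155. 148. 137.]
blk [496.8 230.2] [50. 58.] -3.4 z 94.2 [105. 101.  94.]
blk [488.9 139. ] [45. 58.] -3.0 z 94.0 [137. 131. 122.]
mid 272 [608. 225.  70.] [664. 315.  99.] [622.5 270.7  91.4]
jL 6 [625. 366.  79.] [633. 371.  91.] [628.3 369.4  84.3]
jR 14 [613. 162.  70.] [658. 173.  87.] [621.3 168.   79.8]
[(array([478.1, 139.5], dtype=float32), np.float32(87.6), array([31.1, 42.8], dtype=float32)), (array([500.5, 320.4], dtype=float32), np.float32(-3.6), array([42.9, 55.1], dtype=float32))]
btn [nan nan nan] [nan nan nan] 0
[]<stdin>:4: RuntimeWarning: Mean of empty slice.
  ret = um.true_divide(
  return _methods._mean(a, axis=axis, dtype=dtype,
  ret = ret.dtype.type(ret / rcount)
```

View pics/f2.png

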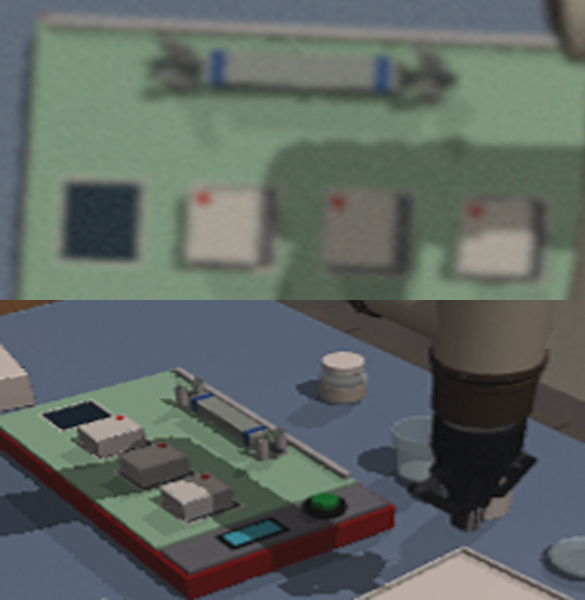

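All three blocks are film up on their pads (dots at (203,198), (337,203), (475,211)), and the bar is seated in both brackets. Now the button's height, from the side camera.

Run:
```python
from look import *
t=cam('side'); C=cloud(t)
im=t['image'].astype(int); m=(im[...,1]-im[...,0]>30)&(im[...,1]-im[...,2]>30)&(im[...,0]<70)&(C[...,1]<110)&(C[...,1]>0)&(C[...,0]>540)&(C[...,0]<650)
q=C[m];print(m.sum(),np.median(q,0).round(1),np.percentile(q[:,2],[5,50,90,97]).round(1),q.min(0).round(),q.max(0).round())
k=(abs(C[...,1]-50)<15)&(abs(C[...,0]-560)<10);print('panel z',np.median(C[k][:,2]))
go([593,49.5,110],-2.9,0,0)
```

```text
44 [592.   47.6  80.7] [74.8 80.7 82.8 84.1] [581.  35.  72.] [603.  62.  85.]
panel z 59.33069477656668
tcp [593.   49.5 110. ] slide [ 0.063  1.086 -0.391] rot [ 0.0004 -0.0002 -0.0002] cur [ 580.3 -167.6  188.1] w 0.3 gf 0.0 t 51.0
```

Request:
servo_tool(
  rotation=[
    [0, 0, 0],
    [0, 0, 0],
    [0, 0, 0],
    [0, 0, 0],
    [0, 0, 0],
  ],
  slide=[
    [0, 0.3, 0],
    [0, 0.6, 0],
    [0.05, 0.9, 0],
    [0.05, 1, 0],
    [0.05, 1, 0],
  ],
  grip=[-1, -1, -1, -1, -1],
)

```text
clock: 51.68
position: [589.9, 33.0, 188.0]
ee_rot: [-0.69, 0.724, -0.0, -0.002]
contact_force: [-0.2, -0.3, -0.9]
gripper_width: -0.1
grasp_force: 0.0
```

Request:
servo_tool(
  rotation=[
    [0, 0, 0],
    [0, 0, 0],
    [0, 0, 0],
    [0, 0, 0],
    [0, 0, 0],
  ],
  slide=[
    [0.013, 0.085, -0.2],
    [0.013, 0.085, -0.4],
    [0.013, 0.085, -0.49],
    [0.013, 0.085, -0.49],
    [0.013, 0.085, -0.49],
  ],
  grip=[-1, -1, -1, -1, -1],
)

```text
clock: 52.3
position: [593.6, 47.3, 91.1]
ee_rot: [-0.689, 0.725, -0.001, -0.001]
contact_force: [-0.4, -0.3, 0.6]
gripper_width: -0.4
grasp_force: 0.0
```

Request:
servo_tool(
  rotation=[
    [0, 0, 0],
    [0, 0, 0],
    [0, 0, 0],
    [0, 0, 0],
  ],
  slide=[
    [0, 0, -0.02],
    [0, 0, -0.04],
    [0, 0, -0.055],
    [0, 0, -0.055],
  ],
  grip=[-1, -1, -1, -1],
)

```text
clock: 52.8
position: [592.8, 47.8, 79.0]
ee_rot: [-0.689, 0.725, -0.0, -0.002]
contact_force: [-0.9, 0.4, 1.9]
gripper_width: 0.1
grasp_force: 0.7
```

Contact begins (1.9 N); continue in small steps.

Request:
servo_tool(
  rotation=[
    [0, 0, 0],
    [0, 0, 0],
    [0, 0, 0],
  ],
  slide=[
    [0, 0, -0.01],
    [0, 0, -0.015],
    [0, 0, -0.015],
  ],
  grip=[-1, -1, -1],
)

```text
clock: 53.18
position: [592.9, 47.8, 76.2]
ee_rot: [-0.689, 0.725, -0.0, -0.001]
contact_force: [-0.9, -1.0, 3.6]
gripper_width: -0.0
grasp_force: 1.5
```

Request:
servo_tool(
  rotation=[
    [0, 0, 0],
    [0, 0, 0],
  ],
  slide=[
    [0, 0, -0.01],
    [0, 0, -0.01],
  ],
  grip=[-1, -1],
)

```text
clock: 53.42
position: [592.9, 47.8, 74.1]
ee_rot: [-0.689, 0.725, -0.0, -0.001]
contact_force: [-1.3, -0.2, 4.5]
gripper_width: 0.1
grasp_force: 2.1
```

Request:
servo_tool(
  rotation=[
    [0, 0, 0],
    [0, 0, 0],
    [0, 0, 0],
  ],
  slide=[
    [0, 0, -0.01],
    [0, 0, -0.012],
    [0, 0, -0.012],
  ],
  grip=[-1, -1, -1],
)

```text
clock: 53.8
position: [593.0, 47.8, 73.0]
ee_rot: [-0.689, 0.725, -0.001, -0.001]
contact_force: [-3.4, 0.4, 11.4]
gripper_width: 0.0
grasp_force: 5.3
```

Bottomed out at 11 N. Let go, back off and do a final check.

Request:
servo_tool(
  rotation=[
    [0, 0, 0],
    [0, 0, 0],
    [0, 0, 0],
    [0, 0, 0],
    [0, 0, 0],
  ],
  slide=[
    [0, 0, 0],
    [0, 0, 0.1],
    [0, 0, 0.4],
    [0, 0, 0.7],
    [0, 0, 0.7],
  ],
  grip=[-1, -1, -1, -1, -1],
)

```text
clock: 54.42
position: [595.9, 48.6, 217.1]
ee_rot: [-0.689, 0.725, -0.003, 0.004]
contact_force: [-0.0, 0.1, -0.6]
gripper_width: -0.1
grasp_force: 0.0
```

Request:
servo_tool(
  rotation=[
    [0, 0, 0],
    [0, 0, 0],
    [0, 0, 0],
    [0, 0, 0],
    [0, 0, 0],
  ],
  slide=[
    [0, -0.3, 0],
    [0, -0.6, 0],
    [-0.3, -0.9, 0],
    [-0.5, -1, 0],
    [-0.5, -1, 0],
  ],
  grip=[-1, -1, -1, -1, -1],
)

```text
clock: 55.05
position: [488.9, -153.8, 210.3]
ee_rot: [-0.687, 0.726, 0.001, -0.002]
contact_force: [0.9, 0.1, -0.2]
gripper_width: -0.2
grasp_force: 0.0
```

```bash
python3 fin.py f3.png
python3 - <<'E'
from look import *
t=cam('side'); C=cloud(t)
im=t['image'].astype(int); m=(im[...,1]-im[...,0]>30)&(im[...,1]-im[...,2]>30)&(im[...,0]<70)&(C[...,1]<110)&(C[...,1]>0)&(C[...,0]>540)&(C[...,0]<650)
q=C[m];print(m.sum(),np.percentile(q[:,2],[50,90,97]).round(1)); print(read_state()['joint_vel'].round(3))
E
```

```text
blk [499.8 320.4] [50. 58.] -0.7 z 94.0 [157. 149. 139.]
blk [496.4 229.9] [50. 58.] -2.4 z 93.9 [149. 141. 132.]
blk [488.8 140.2] [45. 57.] -0.3 z 93.8 [142. 134. 125.]
mid 271 [609. 226.  70.] [664. 315.  99.] [622.5 270.9  91.1]
jL 8 [627. 368.  70.] [668. 376.  85.] [630.5 369.8  80. ]
jR 11 [614. 166.  71.] [658. 173.  85.] [619.3 169.2  82.5]
[(array([499.5, 139. ], dtype=float32), np.float32(-90.0), array([39., 42.], dtype=float32)), (array([501. , 320.6], dtype=float32), np.float32(-2.2), array([43.5, 55.4], dtype=float32)), (array([506. , 230.5], dtype=float32), np.float32(0.0), array([45., 48.], dtype=float32))]Traceback (most recent call last):
  File "<stdin>", line 4, in <module>
    return _quantile_unchecked(
        a, q, axis, out, overwrite_input, method, keepdims, weights)
    return _ureduce(a,
                    func=_quantile_ureduce_func,
    ...<5 lines>...
                    overwrite_input=overwrite_input,
                    method=method)
    r = func(a, **kwargs)
    result = _quantile(arr,
                       quantiles=q,
    ...<2 lines>...
                       out=out,
                       weights=wgt)
    slices_having_nans = np.isnan(arr[-1, ...])
                                  ~~~^^^^^^^^^
IndexError: index -1 is out of bounds for axis 0 with size 0
```

```bash
python3 -c "
from bench import job_done
print(job_done())"
```

```text
the job is handed in; nothing more can be done
None
```

The job is handed in: all three blocks are film up on their own pads, the bar is resting in both brackets, and the start button was pressed to its stop and let go. No verdict came back. One block was knocked aside mid-run and put back before the press, but the arm hid the button in the last image, so I did not see it come back up.

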